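Set the root gap of a tube joint on a feeler gauge

ROBOT

A 6-joint arm with a two-finger parallel gripper is mounted at the origin on the work surface. World frame = base frame: x ahead of the robot, y to its left, z up, the work surface at z = 0. Lengths are in m, angles in rad, forces in N, time in s.
With the tool pointing down it reaches from about 0.325 to 1 m from the base axis. Payload 5.1 kg.
Tool frame: the origin (TCP) lies on the centre line of the jaws, within the pads' length; the fingertips stand 8 mm ahead of it and the grasp point (between the pads) lies 11 mm behind it (bot.finger_overhang is the distance from the TCP to the fingertips, in m); x points along the fingers, z is the direction in which the jaws open and shut, and the axes are right-handed (so a half turn about x gives the same grasp; the last joint's range is limited). The gripper opens to 85 mm and grips with 20 to 120 N. Pads are 22 mm wide; open, the fingers measure 114 mm over their backs; the gripper's body (76 mm by 85 mm) begins 54 mm behind the grasp point. The pads swing forward as they close: fully open they stand 13 mm farther back than shut.
Start: joints at [-1.407, 0.124, 1.65, -0, 1.367, -0.083], TCP at [0.159, -0.63, 0.239] pointing down, gripper open.
Joint ranges: [-2.61, 2.61], [-1.02, 2.33], [0.03, 2.71], [-1.35, 4.49], [0.32, 2.68], [-2.91, 2.91]. Speed limits (rad/s): [2.57, 2.57, 3.14, 3.14, 3.14, 3.14].

INTERFACE

Orientations are given as [roll, pitch, yaw] about the fixed x, y, z axes, in that order (R = Rz(yaw) Ry(pitch) Rx(roll)).
In Python, from plant import readout, read_camera, order, search_frame, masks_of, bot gives the robot as it stands. The module is installed in compiled form; this text tells all that it offers.
- The arm moves only by the shell command python3 -m jog 'ROWS' [FORCE]. ROWS is JSON, a list of rows, each an object with "fingers": the finger opening in cm, from 0 to 8.54; "dp": the shift along the tool's x, y, z in cm, a list of three; "twist": the turn about the tool's x in degrees. A call has exactly 10 rows; each row is the pose to reach, as a shift and turn from the pose measured when the call began, along the tool's axes at that moment; what a row does not reach only later rows make up. A row lasts 1/12 s, in which the tool goes at most 41.7 mm and 7.16 degrees, less where a joint would pass 70% of its speed; a pose out of reach is approached as far as the arm can. A call with a gripper value outside its range is refused whole. The fingers move at their own pace and stop on an object; FORCE is the grip in N (left out, the last holds). Time passes only in rows, so rows that repeat a pose let the fingers close, or fill a call up. It gives the time, the measured TCP pose, the force and the opening at its end, in the units of the state.
- readout.state(): the state, without advancing time (a new reading comes with each control period).
- read_camera(name): name is "scene" or "side" or "wrist"; returns a dict with "image" (420x560x3 uint8, red, green, blue), "range_z" (420x560 float32, m along the optical axis (not along the pixel's ray), 0 where there is no reading), "mtx" (3x3 intrinsics, pixels), "pose" (4x4, takes a point from camera to world coordinates); the wrist camera has in their place "hand_eye" (4x4, takes a point from camera to tool coordinates, whose origin is the TCP and whose axes are the tool frame's). Camera axes: x right, y down, z forward; pixel columns grow to the right and rows downward; lengths in m; the calibration is good to about 2 mm. A picture is of the moment at which its call begins: read the wrist's pose just before it.
- order.job_done(): hands the job in, once; it reports no verdict.
Trained networks look in a picture, given as the dict that the camera call returned (one of the last four; its "shot" number tells which), for a name from the list of things; names that differ only in an ending like _2 or _b are one class to them, and where a whole thing is asked for, a point or a joint stands for the part that bears it (a point fixed in the world has none). Each returns a list of dicts, best first, with "score" (0 to 1); they miss things now and then, are a little off and sometimes report something else, mostly with a low value. They report only what shows in the picture. A call takes as long as a camera call. They do not tell look-alikes from the thing itself.
- search_frame(name, picture): "point" ([column, row] in pixels, amid what is visible of it).
- masks_of(name, picture): "pixels" (420x560 bool, what is visible of it) and "point" ([column, row] in pixels, amid what is visible of it).
The state is a dict: "time": time; "joints": joint angles; "joint_vel": joint speeds; "joint_torque": joint torques, N m; "eef_pos": TCP position; "eef_rot": TCP orientation; "wrist_force": force on the tool from outside, world axes, zero at the start; "moment": the same for the moment, N m; "grip_width": finger opening in m.
Only numpy, scipy, OpenCV 4.12 (cv2) and the standard library are available. Lean on these libraries where they do the work, as an engineer would, in place of code of your own. Each camera call takes 0.05 s, during which the arm holds its last target.

TASK

Set up the tube joint for tacking with a 3 mm root gap: take the blue-handled 3 mm feeler gauge out of the rack, stand it in the gap between the two square tubes with its flange down on them, let go of it and gently push the carriage until the stub it carries nips the blade against the fixed tube, without jamming it hard. Then draw the gauge up a centimetre or two to feel for a light drag (if it comes up freely, put it down and close the carriage further), slide it fully down again, snug the carriage up to it once more in case the tugging has loosened it, and leave it standing there, nipped between the tubes. Leave the other gauges, the magnet and the brush alone.

Things in the scene. Friction and masses are not known exactly. Their poses are not given: they have to be found in the camera images.
- gauge: 3 mm feeler gauge, blue ribbed handle, about 100 g, upright in a rack slot. Origin: centre of the underside of its round flange (44 mm diameter, 6 mm thick), z up. Steel blade below the flange: 3 mm thick along its y, 30 mm wide along its x (22 mm in the lowest 8 mm), 56 mm long (z 0 to -56 mm). A half turn about z makes no difference.
- gauge_handle (a point): Middle of the gauge's round blue handle, 30 mm above the gauge's origin: the place to grip, from above, at any yaw. Handle 24 mm diameter, from 24 mm below to 24 mm above this point.
- joint_edge (a point): Fixed tube, middle of the top edge of its cut end, 65 mm above the table. y runs along both tubes, level, from the fixed tube (end face y = 0) across the gap to the stub; x level across. Both tubes are 50 x 50 mm, tops level, solid to the touch. A seated gauge has its blade's y along this y and its origin at z = 0. Black clamps and saddle begin 70 mm away along y, up to 36 mm higher.
- fixed_tube: The fixed square tube, 250 mm long, clamped by two black bridges. Origin on the table under joint_edge, axes as joint_edge; the tube runs along its -y. The gauge must not press on it, sideways or down, with more than 40 N.
- push_plate (a point): Middle of the outer face of the upright steel plate (76 mm wide, 62 mm tall, 8 mm thick) at the carriage's far end: push here along -y (axes as joint_edge). 37 mm above the table (top edge 68 mm); nothing stands higher than 14 mm for 50 mm beyond it. The stub (square tube) is clamped in the carriage's saddle; how far it stands out towards the joint differs by 8 mm either way, so the gap cannot be told from here.
- fixture: Clamps and carriage rails, fixed; origin and axes as fixed_tube. Carriage and stub (2 kg): gap to the fixed tube 8 to 25 mm at the start. Springs draw the carriage to the joint with 4 N but 6 N of rail friction holds it where left (creep under 0.1 mm/s); a push of 2 N closes it (never over 40 N). Once the stub bears on the blade they keep it nipped: the gauge drags with 3 to 10 N when moved. A tug with the blade held askew can loosen the nip.
- rack: Grey gauge rack, fixed, 62 mm wide (x), 180 mm long (y), 62 mm tall; origin on the table under its centre. Three open slots, 38 mm along x by 9 mm along y, at y = -60, 0, 60 mm; a gauge's blade hangs in each, blade's y along the rack's y, flange resting on the top at z = 62 mm. Which gauge is in which slot varies.
- gauge_2mm: 2 mm gauge with a yellow handle in another slot of the rack; same shape. Leave it alone.
- gauge_5mm: 5 mm gauge with a red handle in another slot of the rack; same shape. Leave it alone.
- weld_magnet: Red triangular welding magnet lying on the table, about 110 x 120 x 16 mm; origin on the table under its long leg. Leave it alone.
- wire_brush: Wire brush lying on the table, 225 x 26 x 30 mm along its x, bristles up; origin on the table near its middle. Leave it alone.
Mind the look-alikes: they are no part of the job. What is shaped like the gauge but green is not meant.

How it is judged:
By the outcome, as a careful person would: the job done as asked, in the order asked, and still so for the second after the job is handed in, with the robot touching nothing.
It also fails if it takes over 72 s, if anything falls off the work surface, if the arm or the gripper's body presses on something with over 40 N, if the wrist force passes 120 N, or if a joint passes its speed limit or range.

## Working session

There is one attempt and no reset: what is moved stays moved. The work goes in short steps, Python scripts to look and compute and a shell command to move; the robot and the scene stay as the last step left them, time stands still between calls to the robot, and variables do not carry over. Pictures are saved under pics/ and viewed, and the job is handed in when it is done.

```bash
mkdir -p pics; ls; python3 - <<'E'
from plant import readout, read_camera, search_frame, masks_of
import cv2,numpy as np
print(readout.state())
for c in ["scene","side","wrist"]:
    p=read_camera(c)
    cv2.imwrite(f"pics/{c}0.png",p["image"][:,:,::-1])
    np.savez(f"{c}0.npz",**{k:v for k,v in p.items()})
    print(c,[k for k in p], p["mtx"].tolist())
    for n in ["gauge","push_plate","joint_edge","rack"]:
        print(n,[(np.round(d["point"]).tolist(),round(d["score"],2)) for d in search_frame(n,p)])
E
```

```text
pics
{'time': 0.0, 'joints': array([-1.40661907e+00,  1.24524112e-01,  1.65167920e+00,  1.75207381e-05,
        1.36750524e+00, -8.26370092e-02]), 'joint_vel': array([ 0.00143872, -0.00164874, -0.00049461,  0.00201354,  0.00055088,
        0.00013048]), 'joint_torque': array([ 7.31665168e-04, -4.23609638e+01, -3.65450799e+01, -2.32389660e-06,
        7.03035228e-03,  1.58697281e-05]), 'eef_pos': array([ 0.1586604 , -0.62972275,  0.23803763]), 'eef_rot': array([3.05084938, 1.56868036, 1.72686376]), 'wrist_force': array([ 0.25635716,  0.52392388, -0.82429954]), 'moment': array([ 0.01570298,  0.03233269, -0.01456229]), 'grip_width': 0.08544429669477256}
scene ['image', 'range_z', 'mtx', 'pose', 'shot'] [[530.4960028977389, 0.0, 285.4855893857596], [0.0, 530.4960028977389, 207.98295786508575], [0.0, 0.0, 1.0]]
gauge [([327.0, 137.0], 0.77), ([286.0, 150.0], 0.63)]
push_plate [([275.0, 246.0], 0.63), ([171.0, 285.0], 0.44)]
joint_edge [([175.0, 281.0], 0.59), ([218.0, 271.0], 0.19)]
rack [([345.0, 166.0], 0.78)]
side ['image', 'range_z', 'mtx', 'pose', 'shot'] [[417.5696628293013, 0.0, 281.8223018127684], [0.0, 417.5696628293013, 203.87351808600025], [0.0, 0.0, 1.0]]
gauge [([296.0, 277.0], 0.95), ([244.0, 283.0], 0.76)]
push_plate [([299.0, 206.0], 0.72)]
joint_edge [([357.0, 189.0], 0.95)]
rack [([225.0, 294.0], 0.85), ([298.0, 207.0], 0.16)]
wrist ['image', 'range_z', 'mtx', 'hand_eye', 'shot'] [[375.36793888095906, 0.0, 280.89359680824543], [0.0, 375.36793888095906, 208.17043919726805], [0.0, 0.0, 1.0]]
gauge []
push_plate []
joint_edge []
rack []
```

View pics/scene0.png

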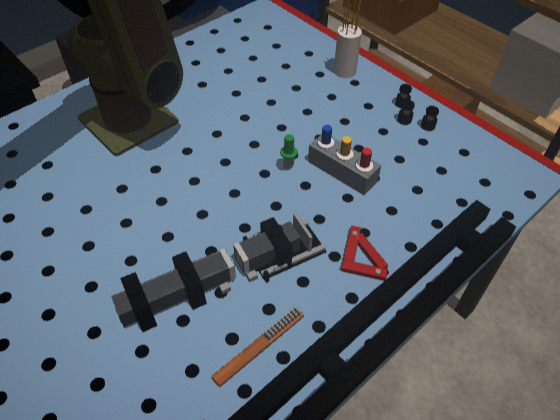

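View pics/side0.png

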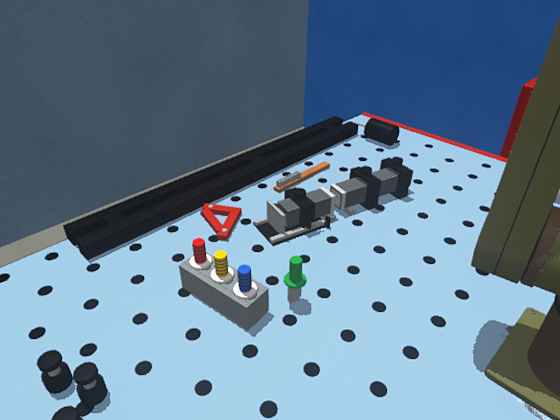

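View pics/wrist0.png

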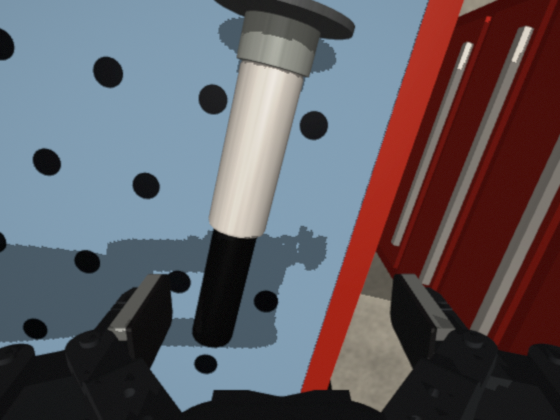

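The scene view shows the blue gauge at (327,137) in the rack and the green look-alike at (289,147). The push plate is near (305,232) and the joint gap near (235,262). The side view has the blue gauge at (245,280) and the plate at (276,215). Next I'll turn these into positions.

```bash
cat > h.py <<'E'
import numpy as np,cv2
from scipy.spatial.transform import Rotation as R
def load(c): return dict(np.load(c+".npz"))
def cloud(p,T=None):
    z=p["range_z"];v,u=np.mgrid[:420,:560];K=p["mtx"]
    P=np.stack([(u-K[0,2])*z/K[0,0],(v-K[1,2])*z/K[1,1],z],-1)
    T=p["pose"] if T is None else T
    W=P@T[:3,:3].T+T[:3,3]; W[z==0]=np.nan
    return W
def toolT(s):
    T=np.eye(4);T[:3,:3]=R.from_euler('xyz',s["eef_rot"]).as_matrix();T[:3,3]=s["eef_pos"];return T
E
python3 - <<'E'
from h import *
for c in ["scene0","side0"]:
    p=load(c);W=cloud(p);im=p["image"].astype(int)
    hsv=cv2.cvtColor(p["image"],cv2.COLOR_RGB2HSV)
    print(c,"cam at",p["pose"][:3,3].round(3))
    win={"scene0":{"blue":(316,122,340,150),"plate":(285,210,330,260),"joint":(190,240,262,285)},"side0":{"blue":(234,262,256,300),"plate":(262,195,300,240),"joint":(310,175,370,215)}}[c]
    x0,y0,x1,y1=win["blue"]
    sub=np.zeros((420,560),bool);sub[y0:y1,x0:x1]=1
    b=sub&(hsv[...,0]>108)&(hsv[...,0]<130)&(hsv[...,1]>140)
    Q=W[b]; print("blue",b.sum(),np.nanmedian(Q,0).round(4),np.nanmin(Q,0).round(4),np.nanmax(Q,0).round(4))
    # all points above table by height bands
    for n,zl,zh in [("racktop",.057,.067)]:
        m=(W[...,2]>zl)&(W[...,2]<zh)
        lab=cv2.connectedComponentsWithStats(m.astype(np.uint8))
        for i,s in enumerate(lab[2][1:],1):
            if s[4]>60:
                Q=W[lab[1]==i][:,:2]
                r=cv2.minAreaRect((Q*1000).astype(np.float32))
                print("  comp",s[:5],Q.mean(0).round(4),[np.round(a,1) for a in r])
E
```

```text
scene0 cam at [ 1.126 -0.449  1.008]
blue 96 [0.4859 0.2952 0.1112] [0.4693 0.2863 0.0706] [0.4926 0.307  0.1205]
  comp [335  53  23  10  68] [0.2676 0.6006] [array([263.2, 603. ]), array([68.1, 34.8]), np.float64(34.6)]
  comp [400  83  12  10  87] [0.4725 0.6286] [array([472.4, 629.6]), array([31.4, 38.2]), np.float64(25.6)]
  comp [402  99  13  10  90] [0.5225 0.5787] [array([521.3, 580.7]), array([32.8, 34.7]), np.float64(58.3)]
  comp [101 105  46  16 129] [ 0.0495 -0.0241] [array([ 42.9, -22. ]), array([119.2,  44.1]), np.float64(61.0)]
  comp [426 105  13  10  91] [0.5822 0.6088] [array([581.6, 609.8]), array([36.3, 32. ]), np.float64(76.1)]
  comp [309 134  72  47 801] [0.5485 0.2972] [array([540.1, 304.1]), array([182.5,  67.3]), np.float64(6.9)]
  comp [280 146  18  13 120] [0.4432 0.2052] [array([440.8, 207.4]), array([42.9, 39.1]), np.float64(48.1)]
  comp [293 214  20  27  61] [0.6342 0.0689] [array([632.9,  71.6]), array([10.3, 76.7]), np.float64(75.3)]
  comp [281 221  20  21 198] [0.6266 0.0411] [array([624.3,  40.8]), array([28.3, 53.4]), np.float64(73.9)]
  comp [2
[... 1520 characters left out ...]
  40.4]), array([93.7, 34.8]), np.float64(26.8)]
  comp [ 178  252   90   58 1230] [0.5229 0.316 ] [array([539.2, 306.3]), array([182.3,  63.6]), np.float64(7.3)]
  comp [284 272  22  16 200] [0.4315 0.2161] [array([435. , 212.4]), array([41.4, 37.7]), np.float64(38.2)]
  comp [536 331  24  41 168] [0.0396 0.0489] [array([45.1, 40.3]), array([13.8, 77.2]), np.float64(41.5)]
  comp [ 37 349  24  22 386] [0.5766 0.6111] [array([578.9, 610.5]), array([31.9, 34.3]), np.float64(71.5)]
  comp [ 73 362  24  22 411] [0.5168 0.5813] [array([518.6, 580.6]), array([32.1, 33.5]), np.float64(63.9)]
  comp [ 51 405  28  15 301] [0.472  0.6269] [array([473.6, 626. ]), array([33.2, 21. ]), np.float64(43.8)]
```

```bash
cat >> h.py <<'E'
def zang(s):
    T=toolT(s); return np.degrees(np.arctan2(T[1,2],T[0,2]))
def plan(s,pos,ang=None):
    T=toolT(s); d=T[:3,:3].T@(np.array(pos)-T[:3,3])*100
    tw=0
    if ang is not None:
        tw=-((ang-zang(s)+90)%180-90) # tool x down -> + twist is clockwise from above
    print("at",s["eef_pos"].round(4),"zang",round(zang(s),2),"dp cm",d.round(2),"twist",round(tw,2),"n rows",round(np.linalg.norm(d)/4.17,1),"t",round(s["time"],2),"F",np.round(s["wrist_force"],1),"q1,6",s["joints"][[0,5]].round(2))
E
python3 - <<'E'
from h import *
from plant import readout
p=load("wrist0");print(p["hand_eye"].round(3))
s=readout.state();print(toolT(s).round(4))
plan(s,[0.60,-0.08,0.30],165.6)
W=cloud(load("scene0"))
# axis profile along fixture
a=np.radians(75.6);u=np.array([np.cos(a),np.sin(a)]);v=np.array([np.sin(a),-np.cos(a)])
for c in ["scene0","side0"]:
  W=cloud(load(c)).reshape(-1,3);W=W[(W[:,2]>.03)&(W[:,2]<.12)]
  o=np.array([0.59,-0.09]);t=(W[:,:2]-o)@u;l=(W[:,:2]-o)@v
  for k in np.arange(-.06,.19,.004):
    m=(abs(t-k)<.002)&(abs(l)<.045)
    if m.sum()>3: 
        zz=W[m,2];top=m&(W[:,2]>np.percentile(zz,95)-.004);print(c,round(k,3),m.sum(),"zmax",np.percentile(zz,95).round(3),"l",np.percentile(l[top],[2,98]).round(3))
E
```

```text
[[-0.001 -0.293  0.956 -0.133]
 [ 0.001 -0.956 -0.293  0.074]
 [ 1.     0.     0.001  0.001]
 [ 0.     0.     0.     1.   ]]
[[ 0.      0.9697  0.2443  0.1588]
 [-0.      0.2443 -0.9697 -0.6303]
 [-1.     -0.      0.      0.2394]
 [ 0.      0.      0.      1.    ]]
at [ 0.1588 -0.6303  0.2394] zang -75.86 dp cm [ -6.07  56.23 -42.59] twist -61.46 n rows 17.0 t 0.75 F [ 0.5  0.7 -0.3] q1,6 [-1.41 -0.08]
scene0 -0.06 56 zmax 0.069 l [-0.021  0.025]
scene0 -0.056 51 zmax 0.068 l [-0.023  0.025]
scene0 -0.052 57 zmax 0.07 l [-0.014  0.024]
scene0 -0.048 53 zmax 0.068 l [-0.023  0.025]
scene0 -0.044 51 zmax 0.068 l [-0.021  0.023]
scene0 -0.04 56 zmax 0.068 l [-0.02   0.025]
scene0 -0.036 53 zmax 0.068 l [-0.022  0.024]
scene0 -0.032 50 zmax 0.068 l [-0.023  0.024]
scene0 -0.028 57 zmax 0.068 l [-0.023  0.025]
scene0 -0.024 55 zmax 0.069 l [-0.022  0.024]
scene0 -0.02 53 zmax 0.068 l [-0.024  0.024]
scene0 -0.016 52 zmax 0.07 l [-0.021  0.026]
scene0 -0.012 42 zmax 0.068 l [-0.022  0.022]
scene0 0.008 57 zmax 0.067 l [-0.02  0.02]
scene0 0.012 77 zmax 0.068 l [-0.023  0.024]
scene0 0.016 
[... 3230 characters left out ...]
ide0 0.1 57 zmax 0.097 l [-0.015  0.01 ]
side0 0.104 53 zmax 0.097 l [-0.015  0.013]
side0 0.108 63 zmax 0.098 l [-0.013  0.009]
side0 0.112 69 zmax 0.096 l [-0.01   0.009]
side0 0.116 183 zmax 0.082 l [-0.042  0.036]
side0 0.12 53 zmax 0.079 l [-0.028  0.04 ]
side0 0.124 38 zmax 0.068 l [-0.025  0.022]
side0 0.128 38 zmax 0.069 l [-0.026  0.022]
side0 0.132 46 zmax 0.069 l [-0.023  0.025]
side0 0.136 40 zmax 0.069 l [-0.023  0.019]
side0 0.14 40 zmax 0.069 l [-0.024  0.023]
side0 0.144 42 zmax 0.069 l [-0.025  0.021]
side0 0.148 54 zmax 0.069 l [-0.023  0.021]
side0 0.164 33 zmax 0.071 l [-0.036  0.034]
side0 0.168 60 zmax 0.072 l [-0.038  0.035]
side0 0.172 216 zmax 0.071 l [-0.038  0.028]
```

Estimates: rack centre (0.540,0.305) with its long axis at 7.1°, so the blue gauge is near (0.480,0.298). The fixture axis is at 75.6°, the fixed tube's end is near (0.5875,-0.100), and the gap is about 18 mm. I'll go above the joint first for a wrist look on the way.

```bash
python3 -m jog '[{"fingers":8.5,"dp":[0.2,4,-3],"twist":-6},{"fingers":8.5,"dp":[0.4,7,-5.5],"twist":-12},{"fingers":8.5,"dp":[0.6,10,-8],"twist":-18},{"fingers":8.5,"dp":[0.8,13,-10.5],"twist":-24},{"fingers":8.5,"dp":[1,16,-13],"twist":-30},{"fingers":8.5,"dp":[1.2,19,-15.5],"twist":-36},{"fingers":8.5,"dp":[1.4,22,-18],"twist":-42},{"fingers":8.5,"dp":[1.6,25,-20.5],"twist":-48},{"fingers":8.5,"dp":[1.8,28,-23],"twist":-54},{"fingers":8.5,"dp":[1.9,31,-25],"twist":-61.5}]' 40; python3 - <<'E'
from h import *
from plant import readout
plan(readout.state(),[0.585,-0.09,0.22],-14.4)
E
```

```text
time: 1.58
eef_pos: [0.3989, -0.31, 0.2204]
eef_rot: [-0.211, 1.57, -0.462]
wrist_force: [0.4, -0.5, -0.3]
grip_width: 0.085
at [ 0.3989 -0.31    0.2204] zang -14.37 dp cm [ 0.04 25.93 12.57] twist 0.03 n rows 6.9 t 1.58 F [ 0.4 -0.5 -0.3] q1,6 [-0.77 -0.52]
```

```bash
python3 -m jog '[{"fingers":8.5,"dp":[0,3.2,1.6],"twist":0},{"fingers":8.5,"dp":[0,6.5,3.2],"twist":0},{"fingers":8.5,"dp":[0,10,4.8],"twist":0},{"fingers":8.5,"dp":[0,13.5,6.5],"twist":0},{"fingers":8.5,"dp":[0,17,8.2],"twist":0},{"fingers":8.5,"dp":[0,20,9.7],"twist":0},{"fingers":8.5,"dp":[0,23,11.2],"twist":0},{"fingers":8.5,"dp":[0,25.9,12.6],"twist":0},{"fingers":8.5,"dp":[0,25.9,12.6],"twist":0},{"fingers":8.5,"dp":[0,25.9,12.6],"twist":0}]'; python3 - <<'E'
from h import *
from plant import readout,read_camera
s=readout.state()
p=read_camera("wrist");np.savez("wrist1.npz",**p);cv2.imwrite("pics/wrist1.png",p["image"][:,:,::-1])
T=toolT(s)@p["hand_eye"];np.save("wrist1T.npy",T)
plan(s,[0.48,0.2976,0.20],97.1)
W=cloud(p,T).reshape(-1,3)
a=np.radians(75.6);u=np.array([np.cos(a),np.sin(a)]);v=np.array([np.sin(a),-np.cos(a)])
o=np.array([0.59,-0.09])
m=(W[:,2]>.06)&(W[:,2]<.07);W=W[m]
t=(W[:,:2]-o)@u;l=(W[:,:2]-o)@v
print("z",np.median(W[:,2]))
for n,mm in [("fixed",(t<0)&(t>-.06)&(abs(l)<.03)),("stub",(t>0)&(t<.06)&(abs(l)<.03))]:
    r=cv2.minAreaRect((W[mm][:,:2]*1000).astype(np.float32));print(n,mm.sum(),r,"t",t[mm].min(),t[mm].max(),"l",np.percentile(l[mm],[.5,99.5]))
    # edge t as function of l
    for k in np.arange(-.02,.021,.01):
        q=mm&(abs(l-k)<.003); print(k.round(3), t[q].max().round(4) if n=="fixed" else t[q].min().round(4),end="; ")
    for k in np.arange(-.05,.051,.01):
        q=mm&(abs(t-k)<.003)
        if q.sum(): print("t",k.round(3), l[q].min().round(4),l[q].max().round(4),end="; ")
    print()
E
```

```text
time: 2.42
eef_pos: [0.5859, -0.0891, 0.2203]
eef_rot: [-1.607, 1.571, -1.855]
wrist_force: [-0.5, -0.6, -0.1]
grip_width: 0.0849
at [ 0.5859 -0.0891  0.2203] zang -14.21 dp cm [  2.02  34.89 -19.76] twist 68.69 n rows 9.6 t 2.42 F [-0.5 -0.6 -0.1] q1,6 [-0.24  0.01]
z 0.06375095097998884
fixed 3263 ((581.1047973632812, -125.40280151367188), (46.90989685058594, 50.26164627075195), 75.63277435302734) t -0.05995834485143806 -0.013041723423421149 l [-0.02461402  0.02472511]
-0.02 -0.0134; -0.01 -0.0133; 0.0 -0.0132; 0.01 -0.013; 0.02 -0.0131; t -0.05 -0.0246 0.0249; t -0.04 -0.0244 0.0245; t -0.03 -0.0242 0.025; t -0.02 -0.0249 0.0247; 
stub 4548 ((598.1171875, -57.7527961730957), (53.272159576416016, 50.569976806640625), 75.8672866821289) t 0.006562123781613957 0.059962033043425 l [-0.02493604  0.02480765]
-0.02 0.0066; -0.01 0.0066; 0.0 0.0066; 0.01 0.0068; 0.02 0.0069; t 0.01 -0.0253 0.0252; t 0.02 -0.0252 0.0251; t 0.03 -0.0249 0.0247; t 0.04 -0.0247 0.0245; t 0.05 -0.0246 0.0249;
```

View pics/wrist1.png

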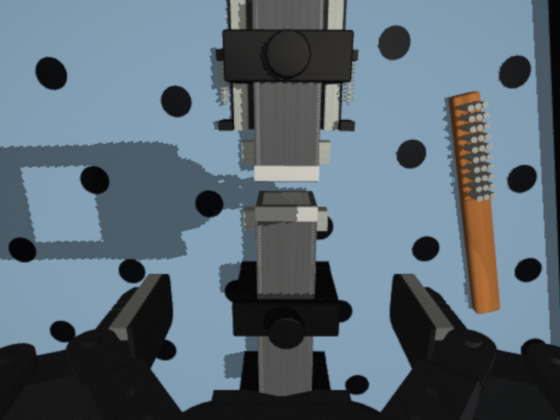

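The wrist view shows the stub's end at row 180 and the fixed tube's end at rows 192–206, a gap of about 19.7 mm, with the fixed edge near (0.5867,-0.1027). Now to the rack.

```bash
python3 -m jog '[{"fingers":8.5,"dp":[0,3.4,-2],"twist":6},{"fingers":8.5,"dp":[0,7,-4],"twist":13},{"fingers":8.5,"dp":[0,10.5,-6],"twist":20},{"fingers":8.5,"dp":[0,14,-8],"twist":27},{"fingers":8.5,"dp":[0,17.5,-10],"twist":34},{"fingers":8.5,"dp":[0,21,-12],"twist":41},{"fingers":8.5,"dp":[0,24.5,-14],"twist":48},{"fingers":8.5,"dp":[0,28,-16],"twist":55},{"fingers":8.5,"dp":[0,31.5,-18],"twist":62},{"fingers":8.5,"dp":[0,34.9,-19.8],"twist":68.7}]'; python3 - <<'E'
from h import *
from plant import readout,read_camera,masks_of
s=readout.state()
p=read_camera("wrist");np.savez("wrist2.npz",**p);cv2.imwrite("pics/wrist2.png",p["image"][:,:,::-1])
T=toolT(s)@p["hand_eye"];np.save("wrist2T.npy",T)
plan(s,[0.48,0.2976,0.20],97.1)
W=cloud(p,T);hsv=cv2.cvtColor(p["image"],cv2.COLOR_RGB2HSV)
b=(hsv[...,0]>110)&(hsv[...,0]<130)&(hsv[...,1]>150)
n,lab,st,ce=cv2.connectedComponentsWithStats(b.astype(np.uint8))
for i in range(1,n):
    if st[i,4]>100:
        Q=W[lab==i];zz=Q[:,2];top=Q[zz>np.nanmax(zz)-.004]
        (cx,cy),r=cv2.minEnclosingCircle((top[:,:2]*1000).astype(np.float32));print("blue",st[i],ce[i],"top circ",cx,cy,r,np.nanmax(zz))
for d in masks_of("gauge",p): print(d["score"],d["point"])
m=(W[...,2]>.057)&(W[...,2]<.064)
n,lab,st,ce=cv2.connectedComponentsWithStats(m.astype(np.uint8))
for i in range(1,n):
    if st[i,4]>1000: print("rack",st[i],cv2.minAreaRect((W[lab==i][:,:2]*1000).astype(np.float32)))
E
```

```text
time: 3.3
eef_pos: [0.4832, 0.2814, 0.2204]
eef_rot: [0.496, 1.57, -0.901]
wrist_force: [1.3, 0.3, -0.3]
grip_width: 0.0847
at [0.4832 0.2814 0.2204] zang -80.06 dp cm [ 2.04 -0.03 -1.66] twist 2.84 n rows 0.6 t 3.3 F [ 1.3  0.3 -0.3] q1,6 [0.43 1.83]
0.97 [353.7, 258.2]
0.8 [254.4, 196.5]
rack [  222     0    89   228 10092] ((533.3593139648438, 303.21746826171875), (170.26747131347656, 61.9113655090332), 7.341259002685547)
rack [ 329  232   51   47 1059] ((438.9052429199219, 210.11651611328125), (37.96111297607422, 43.313079833984375), 34.30881881713867)
```

View pics/wrist2.png

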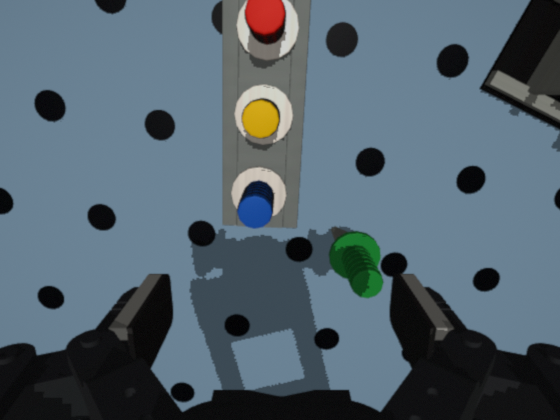

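The wrist view shows blue at (256,203), nearest in the rack, then yellow (262,117) and red (266,15). The green look-alike stands apart at (357,265).

```bash
python3 - <<'E'
from h import *
from plant import readout
p=load("wrist2");T=np.load("wrist2T.npy");W=cloud(p,T);hsv=cv2.cvtColor(p["image"],cv2.COLOR_RGB2HSV)
print(hsv[210,256],hsv[190,258],W[210,256])
b=np.zeros((420,560),bool);b[165:232,225:292]=1
m=b&(W[...,2]>.108);Q=W[m];print("top",m.sum(),cv2.minEnclosingCircle((Q[:,:2]*1000).astype(np.float32)),np.median(Q[:,2]))
m=b&(W[...,2]>.0655)&(W[...,2]<.071);Q=W[m];print("flange",m.sum(),cv2.minEnclosingCircle((Q[:,:2]*1000).astype(np.float32)),np.median(Q[:,2]))
c=cv2.minEnclosingCircle((W[b&(W[...,2]>.108)][:,:2]*1000).astype(np.float32))[0]
plan(readout.state(),[c[0]/1000,c[1]/1000,0.085],97.2)
E
```

```text
[109 211 155] [109 204  45] [0.48045413 0.2963726  0.11444655]
top 992 ((478.8485412597656, 297.46563720703125), 12.175755500793457) 0.11440103070821958
flange 1091 ((478.5291442871094, 297.4800109863281), 21.77528953552246) 0.06661198903804577
at [0.4824 0.284  0.2203] zang -79.54 dp cm [13.53 -0.1  -1.38] twist 3.26 n rows 3.3 t 3.4 F [-0.2 -1.   0.1] q1,6 [0.44 1.82]
```

```bash
python3 -m jog '[{"fingers":6,"dp":[1,-0.1,-0.7],"twist":1.6},{"fingers":6,"dp":[2,-0.1,-1.4],"twist":3.2},{"fingers":6,"dp":[4,-0.1,-1.4],"twist":3.2},{"fingers":6,"dp":[6,-0.1,-1.4],"twist":3.2},{"fingers":6,"dp":[8,-0.1,-1.4],"twist":3.2},{"fingers":6,"dp":[10,-0.1,-1.4],"twist":3.2},{"fingers":6,"dp":[10,-0.1,-1.4],"twist":3.2},{"fingers":6,"dp":[10,-0.1,-1.4],"twist":3.2},{"fingers":6,"dp":[10,-0.1,-1.4],"twist":3.2},{"fingers":6,"dp":[10,-0.1,-1.4],"twist":3.2}]'; python3 - <<'E'
from h import *
from plant import readout,read_camera
s=readout.state()
plan(s,[0.4787,0.2975,0.082],97.2)
p=read_camera("wrist");cv2.imwrite("pics/wrist3.png",p["image"][:,:,::-1])
E
```

```text
time: 4.23
eef_pos: [0.4801, 0.2976, 0.1224]
eef_rot: [2.15, 1.567, 0.705]
wrist_force: [-0.4, -0.4, -0.5]
grip_width: 0.0601
at [0.4801 0.2976 0.1224] zang -82.78 dp cm [ 4.04 -0.15  0.  ] twist 0.02 n rows 1.0 t 4.23 F [-0.4 -0.4 -0.5] q1,6 [0.46 1.9 ]
```

View pics/wrist3.png

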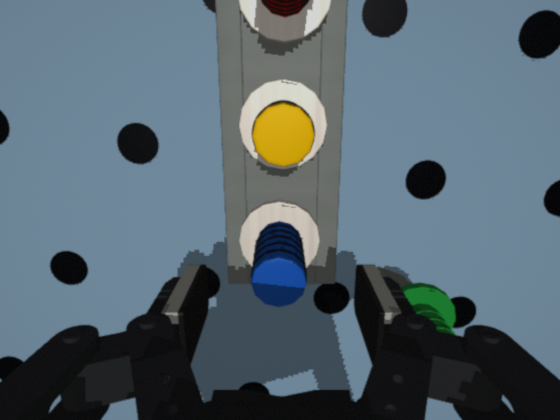

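Blue at (279,275) is centred between the open jaws and green stays outside the right finger. Descend and grip.

```bash
python3 -m jog '[{"fingers":6,"dp":[1,-0.15,0],"twist":0},{"fingers":6,"dp":[2,-0.15,0],"twist":0},{"fingers":6,"dp":[3,-0.15,0],"twist":0},{"fingers":6,"dp":[4,-0.15,0],"twist":0},{"fingers":6,"dp":[4,-0.15,0],"twist":0},{"fingers":4,"dp":[4,-0.15,0],"twist":0},{"fingers":3,"dp":[4,-0.15,0],"twist":0},{"fingers":1.5,"dp":[4,-0.15,0],"twist":0},{"fingers":1.5,"dp":[4,-0.15,0],"twist":0},{"fingers":1.5,"dp":[4,-0.15,0],"twist":0}]' 50; python3 - <<'E'
from h import *
from plant import readout,read_camera
s=readout.state()
plan(s,[0.4787,0.2975,0.082],97.2)
print(s["grip_width"])
E
```

```text
time: 5.12
eef_pos: [0.479, 0.2979, 0.083]
eef_rot: [2.095, 1.566, 0.65]
wrist_force: [0.4, 0.0, 1.1]
grip_width: 0.0226
at [0.479  0.2979 0.083 ] zang -82.76 dp cm [ 0.1  -0.04  0.04] twist 0.04 n rows 0.0 t 5.12 F [0.4 0.  1.1] q1,6 [0.46 1.9 ]
0.02256642684441605
```

```bash
python3 -m jog '[{"fingers":1.5,"dp":[0,0,0],"twist":0},{"fingers":1.5,"dp":[-1,0,0],"twist":0},{"fingers":1.5,"dp":[-2.5,0,0],"twist":0},{"fingers":1.5,"dp":[-4,0,0],"twist":0},{"fingers":1.5,"dp":[-6,0,0],"twist":0},{"fingers":1.5,"dp":[-8,0,0],"twist":0},{"fingers":1.5,"dp":[-10,0,0],"twist":0},{"fingers":1.5,"dp":[-12,0,0],"twist":0},{"fingers":1.5,"dp":[-13,0,0],"twist":0},{"fingers":1.5,"dp":[-13,0,0],"twist":0}]'; python3 - <<'E'
from h import *
from plant import readout,read_camera
s=readout.state()
a=np.radians(75.6);u=np.array([np.cos(a),np.sin(a)])
g=np.array([0.59,-0.09])-0.006*u
print(g)
plan(s,[g[0],g[1],0.213],165.6)
print(s["grip_width"])
p=read_camera("side");cv2.imwrite("pics/side4.png",p["image"][:,:,::-1])
E
```

```text
time: 5.95
eef_pos: [0.4801, 0.2983, 0.217]
eef_rot: [1.983, 1.56, 0.539]
wrist_force: [-0.4, 0.2, 0.0]
grip_width: 0.023
[ 0.58850786 -0.0958115 ]
at [0.4801 0.2983 0.217 ] zang -82.76 dp cm [ 0.28  5.78 40.47] twist -68.36 n rows 9.8 t 5.95 F [-0.4  0.2  0. ] q1,6 [0.46 1.9 ]
0.023007863414701336
```

View pics/side4.png

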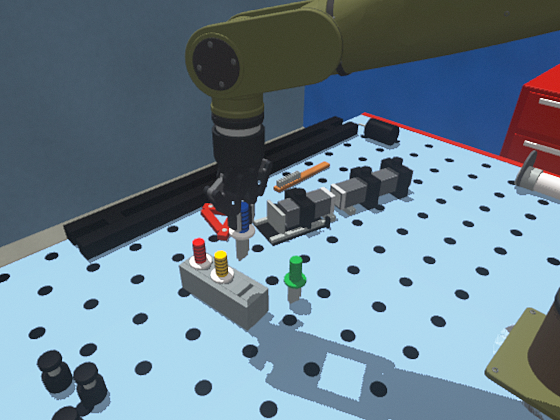

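The side view shows the blue gauge lifted clear at (243,220), with yellow and red still in the rack. Carry it to the gap.

```bash
python3 -m jog '[{"fingers":1.5,"dp":[0,0.6,3],"twist":-6},{"fingers":1.5,"dp":[0,1.2,7],"twist":-13},{"fingers":1.5,"dp":[0,1.8,11],"twist":-20},{"fingers":1.5,"dp":[0,2.4,15],"twist":-27},{"fingers":1.5,"dp":[0,3,19],"twist":-34},{"fingers":1.5,"dp":[0,3.6,23],"twist":-41},{"fingers":1.5,"dp":[0,4.2,27],"twist":-48},{"fingers":1.5,"dp":[0,4.8,31],"twist":-55},{"fingers":1.5,"dp":[0,5.4,35],"twist":-62},{"fingers":1.5,"dp":[0,5.8,38.5],"twist":-68.3}]'; python3 - <<'E'
from h import *
from plant import readout,read_camera
s=readout.state()
g=[ 0.5885, -0.0958]
plan(s,[g[0],g[1],0.163],165.6)
E
```

```text
time: 6.83
eef_pos: [0.5813, -0.0658, 0.2116]
eef_rot: [1.262, 1.565, 0.966]
wrist_force: [0.9, 0.8, -0.3]
grip_width: 0.0227
at [ 0.5813 -0.0658  0.2116] zang -16.93 dp cm [ 4.85 -2.69  1.55] twist -2.53 n rows 1.4 t 6.83 F [ 0.9  0.8 -0.3] q1,6 [-0.21  0.09]
```

```bash
python3 -m jog '[{"fingers":1.5,"dp":[0.5,-1.4,0.8],"twist":-1.3},{"fingers":1.5,"dp":[1.0,-2.7,1.55],"twist":-2.5},{"fingers":1.5,"dp":[1.8,-2.7,1.55],"twist":-2.5},{"fingers":1.5,"dp":[2.6,-2.7,1.55],"twist":-2.5},{"fingers":1.5,"dp":[3.4,-2.7,1.55],"twist":-2.5},{"fingers":1.5,"dp":[4.2,-2.7,1.55],"twist":-2.5},{"fingers":1.5,"dp":[4.8,-2.7,1.55],"twist":-2.5},{"fingers":1.5,"dp":[4.8,-2.7,1.55],"twist":-2.5},{"fingers":1.5,"dp":[4.8,-2.7,1.55],"twist":-2.5},{"fingers":1.5,"dp":[4.8,-2.7,1.55],"twist":-2.5}]'; python3 - <<'E'
from h import *
from plant import readout,read_camera
s=readout.state()
g=[ 0.5885, -0.0958]
plan(s,[g[0],g[1],0.163],165.6);print(s["eef_rot"])
for c in ["wrist","side","scene"]:
    p=read_camera(c);np.savez(c+"5.npz",**p)
    im=p["image"][:,:,::-1]
    if c=="side": im=cv2.resize(im[130:250,270:430],None,fx=4,fy=4)
    if c=="scene": im=cv2.resize(im[170:310,160:320],None,fx=4,fy=4)
    cv2.imwrite(f"pics/{c}5.png",im)
E
```

```text
time: 7.67
eef_pos: [0.5887, -0.0955, 0.164]
eef_rot: [1.099, 1.564, 0.848]
wrist_force: [0.5, 0.2, 0.0]
grip_width: 0.0232
at [ 0.5887 -0.0955  0.164 ] zang -14.4 dp cm [ 0.1  -0.03 -0.02] twist 0.0 n rows 0.0 t 7.67 F [0.5 0.2 0. ] q1,6 [-0.25 -0.  ]
[1.09891437 1.56429804 0.84763349]
```

View pics/wrist5.png

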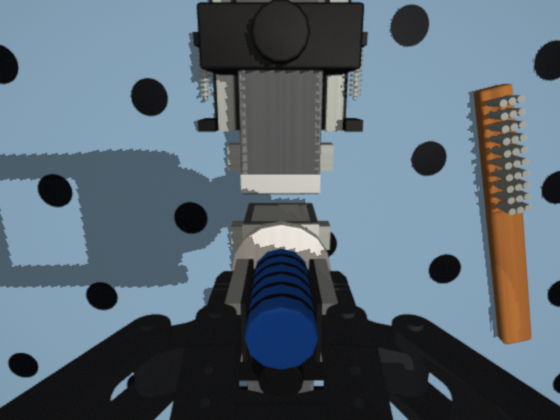

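View pics/side5.png

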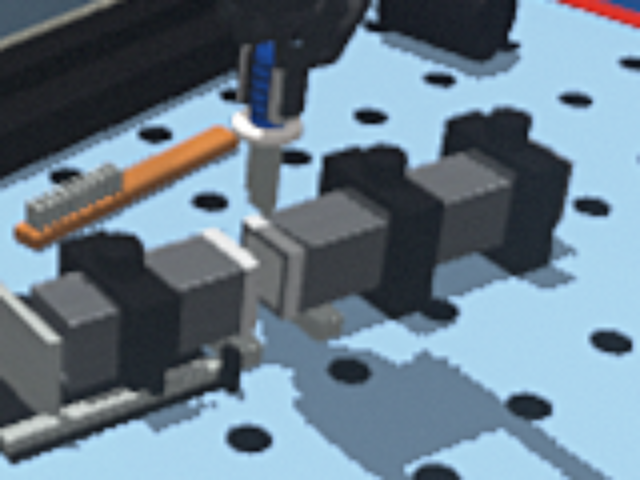

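View pics/scene5.png

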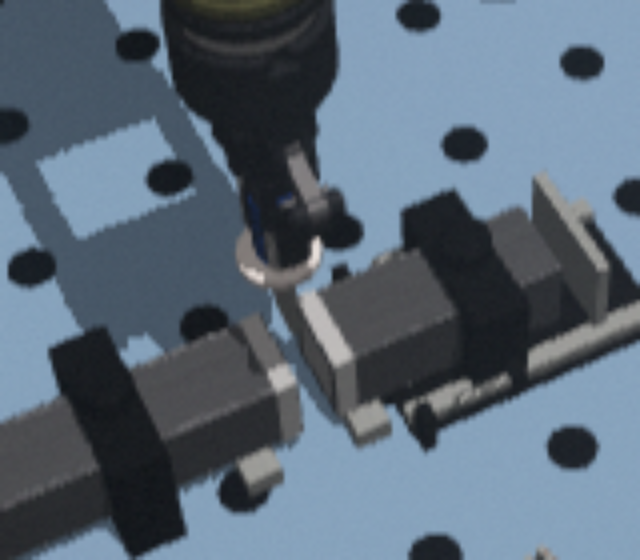

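The pictures show the blade hanging above the gap, edge-on to it. Next I'll check its offset in each camera against the tube edges seen by the same camera.

```bash
python3 - <<'E'
from h import *
from plant import readout
s=readout.state()
a=np.radians(75.6);u=np.array([np.cos(a),np.sin(a)]);v=np.array([np.sin(a),-np.cos(a)]);o=np.array([0.59,-0.09])
for c in ["scene5","side5","wrist5"]:
    p=load(c);T=None if c!="wrist5" else toolT(s)@p["hand_eye"]
    W=cloud(p,T).reshape(-1,3);t=(W[:,:2]-o)@u;l=(W[:,:2]-o)@v
    near=(abs(t)<.04)&(abs(l)<.04)
    m=near&(W[:,2]>.090)&(W[:,2]<.137);print(c,"blade",m.sum())
    if m.sum(): print("   t",np.percentile(t[m],[5,50,95]).round(4),"l",np.percentile(l[m],[2,98]).round(4), "slope",np.polyfit(l[m],t[m],1).round(3),"zslope",np.polyfit(W[m,2],t[m],1).round(3))
    for zl,zh in[(.142,.147),(.147,.152)]:
        m=near&(W[:,2]>zl)&(W[:,2]<zh);
        if m.sum()>10: print("   flange",zl,m.sum(),"t",t[m].min().round(4),t[m].max().round(4),"l",l[m].min().round(4),l[m].max().round(4))
    q=near&(W[:,2]>.06)&(W[:,2]<.073)&(abs(l)<.024)
    print("   edges", np.percentile(t[q&(t<0)],[98,100]).round(4),np.percentile(t[q&(t>0)],[0,2]).round(4),"l",np.percentile(l[near&(W[:,2]>.06)&(W[:,2]<.073)],[1,99]).round(4))
print("tcp t",(s["eef_pos"][:2]-o)@u,(s["eef_pos"][:2]-o)@v)
E
```

```text
scene5 blade 48
   t [-0.0067 -0.006  -0.0035] l [-0.0076  0.0167] slope [ 0.057 -0.006] zslope [ 0.009 -0.007]
   flange 0.142 18 t -0.0249 0.0137 l -0.0159 0.022
   flange 0.147 111 t -0.0264 0.0148 l -0.018 0.0237
   edges [-0.0114 -0.0104] [0.008 0.009] l [-0.0243  0.0264]
side5 blade 124
   t [-0.0056 -0.0036 -0.0018] l [-0.0155  0.0151] slope [ 0.017 -0.004] zslope [ 0.007 -0.004]
   flange 0.147 63 t -0.0237 0.0177 l -0.0219 0.0205
   edges [-0.0096 -0.0087] [0.0089 0.01  ] l [-0.0268  0.0251]
wrist5 blade 3
   t [-0.0061 -0.006  -0.0059] l [-0.0143  0.0142] slope [-0.003 -0.006] zslope [-0.022 -0.004]
   flange 0.142 313 t -0.0071 0.0148 l -0.0214 0.0221
   flange 0.147 2267 t -0.0069 0.0146 l -0.0212 0.0219
   edges [-0.0134 -0.0132] [0.0064 0.0072] l [-0.0243  0.025 ]
tcp t -0.00598188857095004 0.0004262864960766404
```

Every camera puts the blade inside the gap, with 2.5–5 mm clearance to the fixed tube. Lowering it now.

```bash
python3 -m jog '[{"fingers":1.5,"dp":[1,0,0],"twist":0},{"fingers":1.5,"dp":[2,0,0],"twist":0},{"fingers":1.5,"dp":[3,0,0],"twist":0},{"fingers":1.5,"dp":[4,0,0],"twist":0},{"fingers":1.5,"dp":[5,0,0],"twist":0},{"fingers":1.5,"dp":[6,0,0],"twist":0},{"fingers":1.5,"dp":[6.8,0,0],"twist":0},{"fingers":1.5,"dp":[7.4,0,0],"twist":0},{"fingers":1.5,"dp":[7.4,0,0],"twist":0},{"fingers":1.5,"dp":[7.4,0,0],"twist":0}]'; python3 - <<'E'
from h import *
from plant import readout,read_camera
s=readout.state()
plan(s,[0.5885,-0.0958,0.086],165.6);print(s["eef_rot"],s["moment"])
E
```

```text
time: 8.65
eef_pos: [0.5892, -0.0955, 0.0899]
eef_rot: [1.102, 1.564, 0.85]
wrist_force: [-0.6, 0.2, -0.4]
grip_width: 0.023
at [ 0.5892 -0.0955  0.0899] zang -14.42 dp cm [ 0.39 -0.05 -0.06] twist -0.02 n rows 0.1 t 8.65 F [-0.6  0.2 -0.4] q1,6 [-0.25 -0.  ]
[1.10196376 1.56429212 0.85023416] [-0.02434037  0.09864709  0.01885125]
```

```bash
python3 -m jog '[{"fingers":1.5,"dp":[0.1,0,0],"twist":0},{"fingers":1.5,"dp":[0.2,0,0],"twist":0},{"fingers":1.5,"dp":[0.25,0,0],"twist":0},{"fingers":1.5,"dp":[0.3,0,0],"twist":0},{"fingers":1.5,"dp":[0.33,0,0],"twist":0},{"fingers":1.5,"dp":[0.36,0,0],"twist":0},{"fingers":1.5,"dp":[0.38,0,0],"twist":0},{"fingers":1.5,"dp":[0.4,0,0],"twist":0},{"fingers":1.5,"dp":[0.4,0,0],"twist":0},{"fingers":1.5,"dp":[0.4,0,0],"twist":0}]'; python3 - <<'E'
from h import *
from plant import readout,read_camera
s=readout.state()
plan(s,[0.5885,-0.0958,0.086],165.6);print(s["eef_rot"],s["moment"])
p=read_camera("side");im=cv2.resize(p["image"][130:250,270:430,::-1],None,fx=4,fy=4);cv2.imwrite("pics/side6.png",im)
E
```

```text
time: 9.48
eef_pos: [0.5892, -0.0955, 0.086]
eef_rot: [1.09, 1.564, 0.838]
wrist_force: [-0.7, -0.1, -1.0]
grip_width: 0.0228
at [ 0.5892 -0.0955  0.086 ] zang -14.42 dp cm [ 0.   -0.05 -0.06] twist -0.02 n rows 0.0 t 9.48 F [-0.7 -0.1 -1. ] q1,6 [-0.25 -0.  ]
[1.08956806 1.56431527 0.8378716 ] [ 0.00572885  0.06430984 -0.01795587]
```

View pics/side6.png

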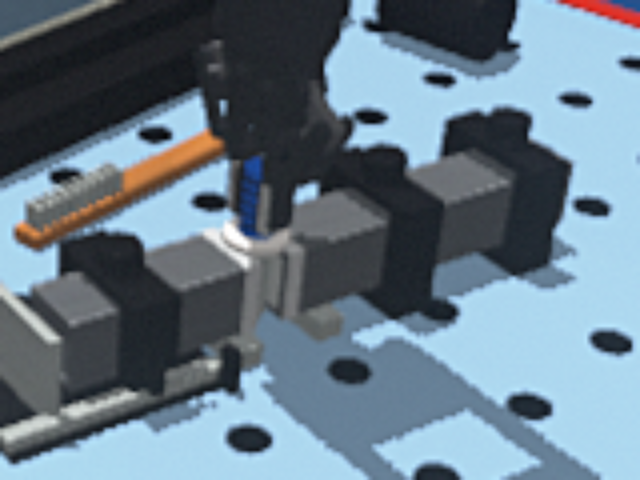

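The blade is in the gap with the flange almost on the tubes, at (258,235) in the crop. Easing down to contact.

```bash
python3 -m jog '[{"fingers":1.5,"dp":[0.03,0,0],"twist":0},{"fingers":1.5,"dp":[0.06,0,0],"twist":0},{"fingers":1.5,"dp":[0.08,0,0],"twist":0},{"fingers":1.5,"dp":[0.1,0,0],"twist":0},{"fingers":1.5,"dp":[0.12,0,0],"twist":0},{"fingers":1.5,"dp":[0.12,0,0],"twist":0},{"fingers":1.5,"dp":[0.12,0,0],"twist":0},{"fingers":1.5,"dp":[0.12,0,0],"twist":0},{"fingers":1.5,"dp":[0.12,0,0],"twist":0},{"fingers":1.5,"dp":[0.12,0,0],"twist":0}]'
```

```text
time: 10.37
eef_pos: [0.5895, -0.0955, 0.0859]
eef_rot: [1.048, 1.564, 0.796]
wrist_force: [-3.2, 1.0, 5.6]
grip_width: 0.0226
```

Contact at 5.6 N, so it is seated at TCP z 0.0859. Let go and rise.

```bash
python3 -m jog '[{"fingers":2.6,"dp":[-0.03,0,0],"twist":0},{"fingers":4,"dp":[-0.03,0,0],"twist":0},{"fingers":5,"dp":[-0.03,0,0],"twist":0},{"fingers":5,"dp":[-0.03,0,0],"twist":0},{"fingers":5,"dp":[-0.5,0,0],"twist":0},{"fingers":5,"dp":[-2,0,0],"twist":0},{"fingers":5,"dp":[-4.5,0,0],"twist":0},{"fingers":5,"dp":[-7,0,0],"twist":0},{"fingers":5,"dp":[-9,0,0],"twist":0},{"fingers":5,"dp":[-10,0,0],"twist":0}]'; python3 - <<'E'
from h import *
from plant import readout,read_camera
s=readout.state();np.save("s7.npy",toolT(s))
a=np.radians(75.6);u=np.array([np.cos(a),np.sin(a)]);v=np.array([np.sin(a),-np.cos(a)]);o=np.array([0.59,-0.09])
p=o+u*(0.172+.011+.03)
plan(s,[p[0],p[1],0.19],165.6)
for c in ["wrist","side"]:
    p=read_camera(c);im=p["image"][:,:,::-1];np.savez(c+"7.npz",**p)
    if c=="side": im=cv2.resize(im[130:250,270:430],None,fx=4,fy=4)
    cv2.imwrite(f"pics/{c}7.png",im)
    T=None if c!="wrist" else toolT(s)@p["hand_eye"]
    W=cloud(p,T).reshape(-1,3);t=(W[:,:2]-o)@u;l=(W[:,:2]-o)@v
    near=(abs(t)<.04)&(abs(l)<.04)
    for zl,zh in[(.069,.0725),(.11,.125)]:
        m=near&(W[:,2]>zl)&(W[:,2]<zh)
        if m.sum()>5: print(c,zl,m.sum(),cv2.minEnclosingCircle((np.c_[t,l][m]*1000).astype(np.float32)),np.median(W[m,2]))
    m=(abs(t-.168)<.02)&(abs(l)<.05)&(W[:,2]>.05)&(W[:,2]<.08)
    if m.sum()>5: print(c,"plate t",np.percentile(t[m],[2,50,98]),"l",np.percentile(l[m],[2,98]))
E
```

```text
time: 11.2
eef_pos: [0.5905, -0.0964, 0.1897]
eef_rot: [0.595, 1.561, 0.343]
wrist_force: [0.9, 0.4, 0.3]
grip_width: 0.0503
at [ 0.5905 -0.0964  0.1897] zang -14.42 dp cm [ 0.09 21.91 -0.21] twist -0.02 n rows 5.3 t 11.2 F [0.9 0.4 0.3] q1,6 [-0.25 -0.  ]
wrist 0.069 1165 ((-6.745992660522461, 0.8523935675621033), 21.85906982421875) 0.0697206975091631
wrist 0.11 1334 ((-6.719761848449707, 0.9088747501373291), 12.237632751464844) 0.11742999860306783
side 0.069 42 ((0.3556938171386719, 0.7590827941894531), 40.754093170166016) 0.07020834123104497
side 0.11 70 ((-2.775834321975708, 0.2300819456577301), 13.28371810913086) 0.12005905991015758
side plate t [0.14846381 0.17041667 0.17241839] l [-0.03882346  0.03257459]
```

View pics/wrist7.png

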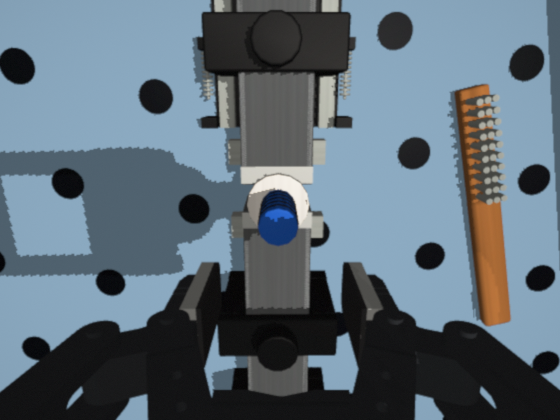

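View pics/side7.png

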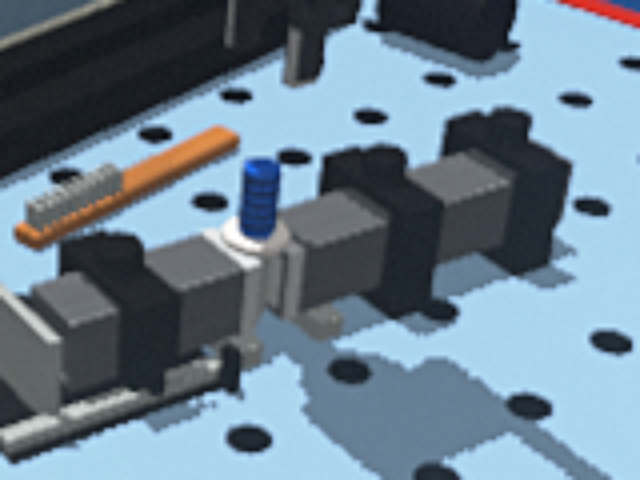

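The gauge stands upright in the gap, with its handle at (278,225) in the wrist view. Now close the fingers and go beyond the push plate.

```bash
python3 -m jog '[{"fingers":0,"dp":[0,3,0],"twist":0},{"fingers":0,"dp":[0,7,0],"twist":0},{"fingers":0,"dp":[0,11,0],"twist":0},{"fingers":0,"dp":[0,15,0],"twist":0},{"fingers":0,"dp":[0,19,-0.1],"twist":0},{"fingers":0,"dp":[0,22,-0.2],"twist":0},{"fingers":0,"dp":[2,22.4,-0.2],"twist":0},{"fingers":0,"dp":[5,22.4,-0.2],"twist":0},{"fingers":0,"dp":[8,22.4,-0.2],"twist":0},{"fingers":0,"dp":[8,22.4,-0.2],"twist":0}]'; python3 - <<'E'
from h import *
from plant import readout,read_camera
s=readout.state()
a=np.radians(75.6);u=np.array([np.cos(a),np.sin(a)]);v=np.array([np.sin(a),-np.cos(a)]);o=np.array([0.59,-0.09])
p=o+u*(0.172+.011+.02)
plan(s,[p[0],p[1],0.045],165.6);print("t",(s["eef_pos"][:2]-o)@u,s["grip_width"])
p=read_camera("wrist");cv2.imwrite("pics/wrist8.png",p["image"][:,:,::-1])
W=cloud(p,toolT(s)@p["hand_eye"]).reshape(-1,3);t=(W[:,:2]-o)@u;l=(W[:,:2]-o)@v
m=(abs(t-.168)<.02)&(abs(l)<.05)&(W[:,2]>.05)&(W[:,2]<.08)
if m.sum()>5: print("plate t",np.percentile(t[m],[2,50,98]),"l",np.percentile(l[m],[2,98]))
E
```

```text
time: 12.13
eef_pos: [0.639, 0.1212, 0.1]
eef_rot: [3.124, 1.564, 2.873]
wrist_force: [-1.4, -0.5, -1.2]
grip_width: -0.0001
at [0.639  0.1212 0.1   ] zang -14.38 dp cm [ 5.49 -1.37  0.55] twist 0.02 n rows 1.4 t 12.13 F [-1.4 -0.5 -1.2] q1,6 [0.1  0.35]
t 0.21673701232710701 -0.0001058713445643687
plate t [0.16841229 0.16904904 0.16985832] l [-0.0372529   0.03396537]
```

View pics/wrist8.png

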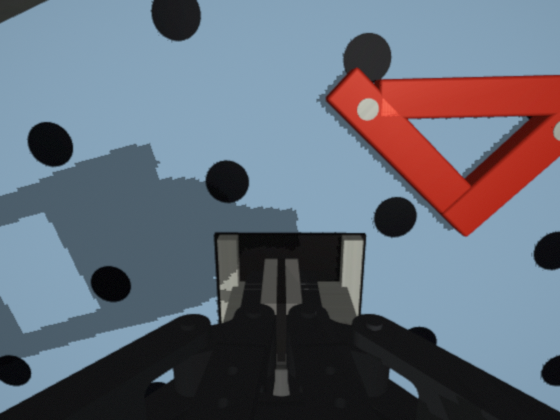

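The closed fingers are past the plate's outer face and the magnet is well clear at (420,140). Lower and approach.

```bash
python3 -m jog '[{"fingers":0,"dp":[1,0,0.2],"twist":0},{"fingers":0,"dp":[2.5,0,0.5],"twist":0},{"fingers":0,"dp":[4,0,0.5],"twist":0},{"fingers":0,"dp":[5.5,0,0.5],"twist":0},{"fingers":0,"dp":[5.5,-1,0.5],"twist":0},{"fingers":0,"dp":[5.5,-1.8,0.5],"twist":0},{"fingers":0,"dp":[5.5,-2.4,0.5],"twist":0},{"fingers":0,"dp":[5.5,-2.6,0.5],"twist":0},{"fingers":0,"dp":[5.5,-2.6,0.5],"twist":0},{"fingers":0,"dp":[5.5,-2.6,0.5],"twist":0}]'; cat >> h.py <<'E'
A=np.radians(75.6);U=np.array([np.cos(A),np.sin(A)]);V=np.array([np.sin(A),-np.cos(A)]);O=np.array([0.59,-0.09])
def tl(s):
    d=s["eef_pos"][:2]-O;f=s["wrist_force"]
    print("t %.4f l %.4f z %.4f Fu %.1f Fv %.1f Fz %.1f time %.2f"%(d@U,d@V,s["eef_pos"][2],f[:2]@U,f[:2]@V,f[2],s["time"]))
E
python3 -c "
from h import *
from plant import readout
tl(readout.state())"
```

```text
time: 13.02
eef_pos: [0.6396, 0.0946, 0.0495]
eef_rot: [2.02, 1.568, 1.768]
wrist_force: [0.3, -0.2, -0.4]
grip_width: -0.0002
t 0.1911 l 0.0022 z 0.0495 Fu -0.1 Fv 0.3 Fz -0.4 time 13.02
```

```bash
python3 -m jog '[{"fingers":0,"dp":[0,-0.15,0],"twist":0},{"fingers":0,"dp":[0,-0.3,0],"twist":0},{"fingers":0,"dp":[0,-0.45,0],"twist":0},{"fingers":0,"dp":[0,-0.6,0],"twist":0},{"fingers":0,"dp":[0,-0.75,0],"twist":0},{"fingers":0,"dp":[0,-0.9,0],"twist":0},{"fingers":0,"dp":[0,-1.05,0],"twist":0},{"fingers":0,"dp":[0,-1.2,0],"twist":0},{"fingers":0,"dp":[0,-1.35,0],"twist":0},{"fingers":0,"dp":[0,-1.5,0],"twist":0}]';python3 -c "
from h import *
from plant import readout,read_camera
tl(readout.state())
p=read_camera('side');cv2.imwrite('pics/side9.png',cv2.resize(p['image'][130:250,270:430,::-1],None,fx=4,fy=4))"
```

```text
time: 13.85
eef_pos: [0.6358, 0.0801, 0.0494]
eef_rot: [2.009, 1.568, 1.757]
wrist_force: [1.0, 2.3, -0.6]
grip_width: 0.0
t 0.1762 l 0.0021 z 0.0494 Fu 2.5 Fv 0.4 Fz -0.6 time 13.85
```

View pics/side9.png

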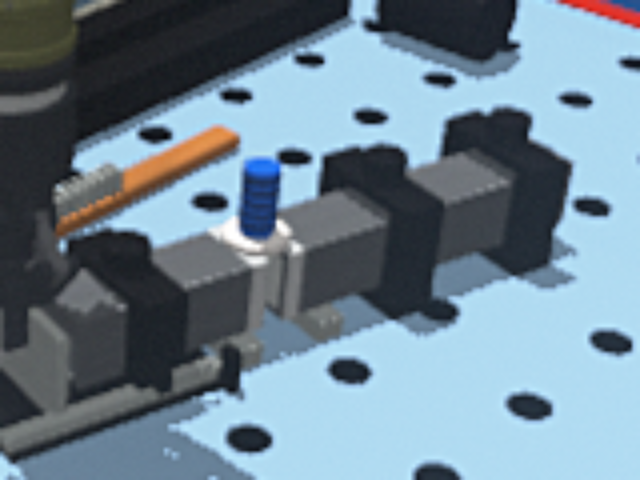

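The carriage is moving at about 2.5 N and the gap is narrowing with the gauge still upright. Continue.

```bash
python3 -m jog '[{"fingers":0,"dp":[0,-0.1,0],"twist":0},{"fingers":0,"dp":[0,-0.2,0],"twist":0},{"fingers":0,"dp":[0,-0.3,0],"twist":0},{"fingers":0,"dp":[0,-0.4,0],"twist":0},{"fingers":0,"dp":[0,-0.5,0],"twist":0},{"fingers":0,"dp":[0,-0.6,0],"twist":0},{"fingers":0,"dp":[0,-0.68,0],"twist":0},{"fingers":0,"dp":[0,-0.75,0],"twist":0},{"fingers":0,"dp":[0,-0.8,0],"twist":0},{"fingers":0,"dp":[0,-0.85,0],"twist":0}]';python3 -c "
from h import *
from plant import readout,read_camera
tl(readout.state())
p=read_camera('side');cv2.imwrite('pics/side10.png',cv2.resize(p['image'][130:250,270:430,::-1],None,fx=4,fy=4))"
```

```text
time: 14.73
eef_pos: [0.6336, 0.0715, 0.0494]
eef_rot: [2.077, 1.568, 1.825]
wrist_force: [0.5, 1.8, -0.2]
grip_width: -0.0
t 0.1673 l 0.0021 z 0.0494 Fu 1.8 Fv 0.0 Fz -0.2 time 14.73
```

View pics/side10.png

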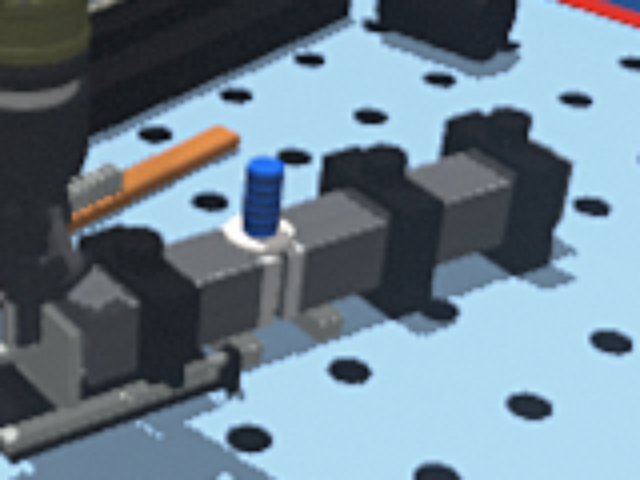

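```bash
python3 -m jog '[{"fingers":0,"dp":[0,-0.04,0],"twist":0},{"fingers":0,"dp":[0,-0.08,0],"twist":0},{"fingers":0,"dp":[0,-0.12,0],"twist":0},{"fingers":0,"dp":[0,-0.16,0],"twist":0},{"fingers":0,"dp":[0,-0.2,0],"twist":0},{"fingers":0,"dp":[0,-0.23,0],"twist":0},{"fingers":0,"dp":[0,-0.26,0],"twist":0},{"fingers":0,"dp":[0,-0.29,0],"twist":0},{"fingers":0,"dp":[0,-0.32,0],"twist":0},{"fingers":0,"dp":[0,-0.35,0],"twist":0}]';python3 -c "
from h import *
from plant import readout,read_camera
tl(readout.state())"
```

```text
time: 15.62
eef_pos: [0.633, 0.0691, 0.0494]
eef_rot: [1.764, 1.566, 1.512]
wrist_force: [2.4, 7.3, -1.7]
grip_width: -0.0001
t 0.1648 l 0.0021 z 0.0494 Fu 7.6 Fv 0.5 Fz -1.7 time 15.62
```

Force has risen to 7.6 N at t=0.1648, as predicted for the nip. One more small step, to confirm it is hard contact rather than friction.

```bash
python3 -m jog '[{"fingers":0,"dp":[0,-0.08,0],"twist":0},{"fingers":0,"dp":[0,-0.1,0],"twist":0},{"fingers":0,"dp":[0,-0.12,0],"twist":0},{"fingers":0,"dp":[0,-0.14,0],"twist":0},{"fingers":0,"dp":[0,-0.14,0],"twist":0},{"fingers":0,"dp":[0,-0.14,0],"twist":0},{"fingers":0,"dp":[0,-0.14,0],"twist":0},{"fingers":0,"dp":[0,-0.14,0],"twist":0},{"fingers":0,"dp":[0,-0.14,0],"twist":0},{"fingers":0,"dp":[0,-0.14,0],"twist":0}]';python3 -c "
from h import *
from plant import readout,read_camera
tl(readout.state())
p=read_camera('side');cv2.imwrite('pics/side11.png',cv2.resize(p['image'][130:250,270:430,::-1],None,fx=4,fy=4))"
```

```text
time: 16.45
eef_pos: [0.6331, 0.0691, 0.0494]
eef_rot: [1.61, 1.564, 1.358]
wrist_force: [2.9, 7.0, -0.9]
grip_width: 0.0002
t 0.1649 l 0.0021 z 0.0494 Fu 7.6 Fv 1.1 Fz -0.9 time 16.45
```

View pics/side11.png

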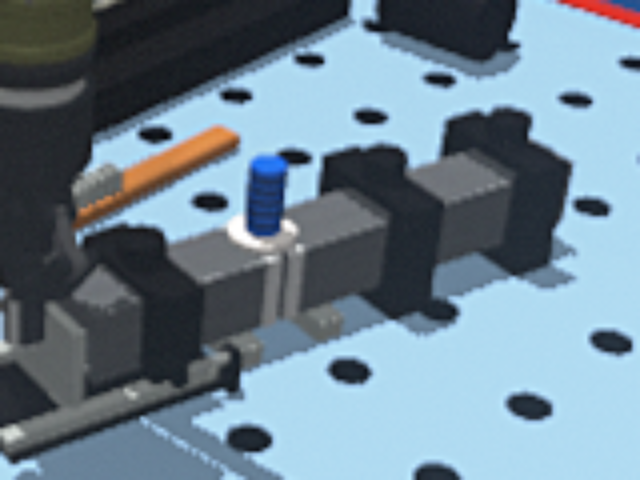

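It hasn't moved (t=0.1649, 7.6 N), so the blade is nipped. Back off, rise and return to the gauge.

```bash
python3 -m jog '[{"fingers":0,"dp":[0,0.3,0],"twist":0},{"fingers":0,"dp":[0,1,0],"twist":0},{"fingers":0,"dp":[0,2,0],"twist":0},{"fingers":0,"dp":[-2,2,0],"twist":0},{"fingers":0,"dp":[-5,2,0],"twist":0},{"fingers":0,"dp":[-8.5,2,0],"twist":0},{"fingers":0,"dp":[-12,1,0],"twist":0},{"fingers":5,"dp":[-14,-2,0],"twist":0},{"fingers":5,"dp":[-14,-6,0],"twist":0},{"fingers":5,"dp":[-14,-10,0],"twist":0}]';python3 -c "
from h import *
from plant import readout,read_camera
s=readout.state();tl(s)
g=O-.0117*U+.0008*V
plan(s,[g[0],g[1],.19],165.6)"
```

```text
time: 17.33
eef_pos: [0.6091, -0.0291, 0.1921]
eef_rot: [0.919, 1.562, 0.669]
wrist_force: [0.8, -0.2, -1.0]
grip_width: 0.0359
t 0.0638 l 0.0034 z 0.1921 Fu 0.0 Fv 0.8 Fz -1.0 time 17.33
at [ 0.6091 -0.0291  0.1921] zang -14.32 dp cm [ 0.15 -7.55 -0.27] twist 0.08 n rows 1.8 t 17.33 F [ 0.8 -0.2 -1. ] q1,6 [-0.14  0.11]
```

```bash
python3 -m jog '[{"fingers":5,"dp":[0,-3,-0.1],"twist":0},{"fingers":5,"dp":[0,-5.5,-0.2],"twist":0},{"fingers":5,"dp":[0,-7,-0.27],"twist":0},{"fingers":5,"dp":[0,-7.55,-0.27],"twist":0},{"fingers":5,"dp":[0.5,-7.55,-0.27],"twist":0},{"fingers":5,"dp":[1,-7.55,-0.27],"twist":0},{"fingers":5,"dp":[1,-7.55,-0.27],"twist":0},{"fingers":5,"dp":[1,-7.55,-0.27],"twist":0},{"fingers":5,"dp":[1,-7.55,-0.27],"twist":0},{"fingers":5,"dp":[1,-7.55,-0.27],"twist":0}]';cat > look.py <<'E'
import sys
from h import *
from plant import readout,read_camera
s=readout.state();tl(s)
n=sys.argv[1]
p=read_camera("wrist");cv2.imwrite(f"pics/{n}.png",p["image"][:,:,::-1])
W=cloud(p,toolT(s)@p["hand_eye"]).reshape(-1,3);t=(W[:,:2]-O)@U;l=(W[:,:2]-O)@V
near=(abs(t)<.04)&(abs(l)<.04)
c=None
for k,zl,zh in[("flange",.0685,.0725),("handle top",.113,.122)]:
    m=near&(W[:,2]>zl)&(W[:,2]<zh)
    if m.sum()>20:
        c,r=cv2.minEnclosingCircle((np.c_[t,l][m]*1000).astype(np.float32));print(k,m.sum(),np.round(c,2),round(r,1),np.median(W[m,2]))
m=near&(W[:,2]>.06)&(W[:,2]<.067)&(abs(l)<.024)
tt=t[m];print("fixed edge",[np.max(t[m&(abs(l-k)<.003)&(t<0)],initial=-9).round(4) for k in(-.023,.023)],"l",np.percentile(l[m],[1,99]))
if c:
    g=O+c[0]/1000*U+c[1]/1000*V; plan(s,[g[0],g[1],.0859],165.6)
E
python3 look.py wrist12
```

```text
time: 18.17
eef_pos: [0.5882, -0.1008, 0.1815]
eef_rot: [0.92, 1.562, 0.671]
wrist_force: [0.4, 0.6, 0.9]
grip_width: 0.0502
t -0.0109 l 0.0009 z 0.1815 Fu 0.7 Fv 0.3 Fz 0.9 time 18.17
flange 1456 [-11.68   0.96] 21.8 0.06965590822817906
handle top 1321 [-11.42   0.92] 12.0 0.11749739832936879
fixed edge [np.float64(-0.0002), np.float64(-0.0002)] l [-0.02368995  0.02364054]
at [ 0.5882 -0.1008  0.1815] zang -14.26 dp cm [ 9.56 -0.11 -0.05] twist 0.14 n rows 2.3 t 18.17 F [0.4 0.6 0.9] q1,6 [-0.26 -0.02]
```

View pics/wrist12.png

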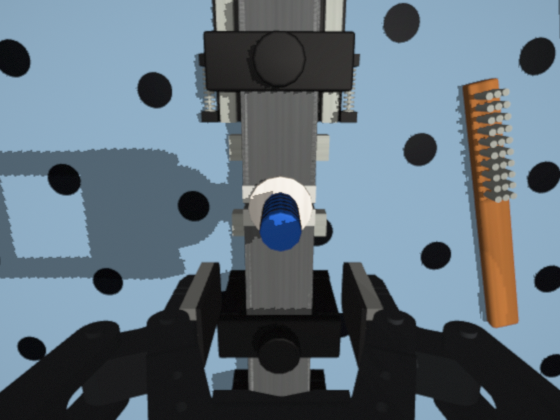

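The gauge stands upright at the nip: flange centre t=-11.7 mm, handle top t=-11.4 mm. Descend and grip.

```bash
python3 -m jog '[{"fingers":5,"dp":[1.5,-0.05,-0.05],"twist":0},{"fingers":5,"dp":[3.5,-0.1,-0.05],"twist":0},{"fingers":5,"dp":[5.5,-0.1,-0.05],"twist":0},{"fingers":5,"dp":[7.5,-0.1,-0.05],"twist":0},{"fingers":5,"dp":[8.8,-0.1,-0.05],"twist":0},{"fingers":5,"dp":[9.4,-0.1,-0.05],"twist":0},{"fingers":5,"dp":[9.5,-0.1,-0.05],"twist":0},{"fingers":5,"dp":[9.5,-0.1,-0.05],"twist":0},{"fingers":5,"dp":[9.5,-0.1,-0.05],"twist":0},{"fingers":4,"dp":[9.5,-0.1,-0.05],"twist":0}]';python3 -c "
from h import *
from plant import readout,read_camera
s=readout.state();tl(s);print(toolT(s)[:3,0])
g=O-.0116*U+.0009*V
plan(s,[g[0],g[1],.086],165.6)"
```

```text
time: 19.05
eef_pos: [0.5891, -0.1016, 0.0883]
eef_rot: [0.694, 1.56, 0.445]
wrist_force: [0.0, 0.4, 0.6]
grip_width: 0.0407
t -0.0114 l 0.0020 z 0.0883 Fu 0.4 Fv -0.0 Fz 0.6 time 19.05
[ 0.00951068  0.0045341  -0.99994449]
at [ 0.5891 -0.1016  0.0883] zang -14.27 dp cm [ 0.23 -0.02 -0.12] twist 0.13 n rows 0.1 t 19.05 F [0.  0.4 0.6] q1,6 [-0.26 -0.02]
```

```bash
python3 -m jog '[{"fingers":4,"dp":[0.1,-0.02,-0.12],"twist":0},{"fingers":4,"dp":[0.1,-0.02,-0.12],"twist":0},{"fingers":3,"dp":[0.1,-0.02,-0.12],"twist":0},{"fingers":2.6,"dp":[0.1,-0.02,-0.12],"twist":0},{"fingers":1.5,"dp":[0.1,-0.02,-0.12],"twist":0},{"fingers":1.5,"dp":[0.1,-0.02,-0.12],"twist":0},{"fingers":1.5,"dp":[0.1,-0.02,-0.12],"twist":0},{"fingers":1.5,"dp":[0.1,-0.02,-0.12],"twist":0},{"fingers":1.5,"dp":[0.1,-0.02,-0.12],"twist":0},{"fingers":1.5,"dp":[0.1,-0.02,-0.12],"twist":0}]' 40;python3 -c "
from h import *
from plant import readout,read_camera
s=readout.state();tl(s);print(toolT(s)[:3,0],s['grip_width'])
e=s['eef_pos']
plan(s,[e[0],e[1],e[2]+.015],165.6)"
```

```text
time: 19.88
eef_pos: [0.588, -0.1015, 0.0877]
eef_rot: [0.69, 1.56, 0.441]
wrist_force: [-3.3, -0.0, 4.7]
grip_width: 0.023
t -0.0116 l 0.0009 z 0.0877 Fu -0.8 Fv -3.2 Fz 4.7 time 19.88
[ 0.00954091  0.00450463 -0.99994434] 0.02297705868701473
at [ 0.588  -0.1015  0.0877] zang -14.27 dp cm [-1.5   0.01  0.01] twist 0.13 n rows 0.4 t 19.88 F [-3.3 -0.   4.7] q1,6 [-0.26 -0.02]
```

Gripped at 23 mm. Draw up steadily about 15 mm, reading the force while it is still moving.

```bash
python3 -m jog '[{"fingers":1.5,"dp":[-0.1,0,0],"twist":0},{"fingers":1.5,"dp":[-0.2,0,0],"twist":0},{"fingers":1.5,"dp":[-0.3,0,0],"twist":0},{"fingers":1.5,"dp":[-0.4,0,0],"twist":0},{"fingers":1.5,"dp":[-0.5,0,0],"twist":0},{"fingers":1.5,"dp":[-0.6,0,0],"twist":0},{"fingers":1.5,"dp":[-0.7,0,0],"twist":0},{"fingers":1.5,"dp":[-0.8,0,0.01],"twist":0},{"fingers":1.5,"dp":[-0.9,0,0.01],"twist":0},{"fingers":1.5,"dp":[-1.0,0,0.01],"twist":0}]';python3 -c "
from h import *
from plant import readout,read_camera
s=readout.state();tl(s);print(s['grip_width'])"
```

```text
time: 20.72
eef_pos: [0.5879, -0.1015, 0.0977]
eef_rot: [0.715, 1.56, 0.467]
wrist_force: [-0.2, 0.7, -5.5]
grip_width: 0.0233
t -0.0117 l 0.0008 z 0.0977 Fu 0.6 Fv -0.3 Fz -5.5 time 20.72
0.02327657425255337
```

A drag of about 4.5 N beyond its weight, which is what's wanted. A few more millimetres to confirm.

```bash
python3 -m jog '[{"fingers":1.5,"dp":[-0.06,0,0],"twist":0},{"fingers":1.5,"dp":[-0.12,0,0],"twist":0},{"fingers":1.5,"dp":[-0.18,0,0],"twist":0},{"fingers":1.5,"dp":[-0.24,0,0],"twist":0},{"fingers":1.5,"dp":[-0.3,0,0],"twist":0},{"fingers":1.5,"dp":[-0.36,0,0],"twist":0},{"fingers":1.5,"dp":[-0.42,0,0],"twist":0},{"fingers":1.5,"dp":[-0.48,0,0],"twist":0},{"fingers":1.5,"dp":[-0.54,0,0.01],"twist":0},{"fingers":1.5,"dp":[-0.6,0,0.01],"twist":0}]';python3 -c "
from h import *
from plant import readout,read_camera
s=readout.state();tl(s);print(s['grip_width'])
p=read_camera('side');cv2.imwrite('pics/side15.png',cv2.resize(p['image'][130:250,270:430,::-1],None,fx=4,fy=4))"
```

```text
time: 21.55
eef_pos: [0.588, -0.1016, 0.1039]
eef_rot: [0.711, 1.56, 0.462]
wrist_force: [-0.6, -0.1, -4.9]
grip_width: 0.0232
t -0.0117 l 0.0009 z 0.1039 Fu -0.2 Fv -0.5 Fz -4.9 time 21.55
0.023169391289122147
```

View pics/side15.png

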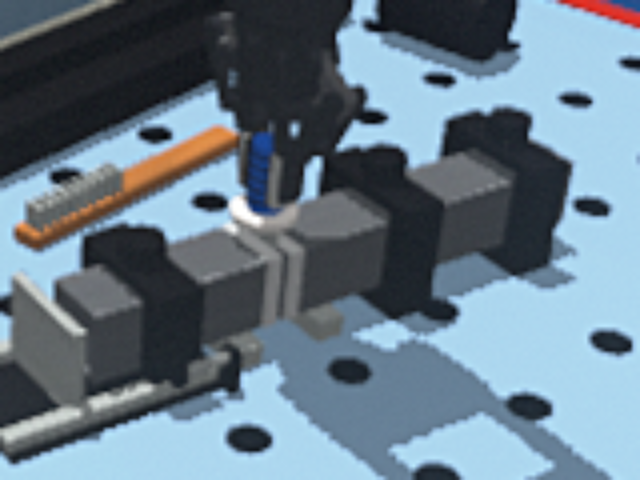

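The flange is up about 16 mm with a steady light drag (Fz -4.9 N). Slide it down again.

```bash
python3 -m jog '[{"fingers":1.5,"dp":[0.2,0,0],"twist":0},{"fingers":1.5,"dp":[0.4,0,0],"twist":0},{"fingers":1.5,"dp":[0.6,0,0],"twist":0},{"fingers":1.5,"dp":[0.8,0,0],"twist":0},{"fingers":1.5,"dp":[1.0,0,0],"twist":0},{"fingers":1.5,"dp":[1.15,0,-0.01],"twist":0},{"fingers":1.5,"dp":[1.3,0,-0.01],"twist":0},{"fingers":1.5,"dp":[1.4,0,-0.01],"twist":0},{"fingers":1.5,"dp":[1.48,0,-0.01],"twist":0},{"fingers":1.5,"dp":[1.55,0,-0.01],"twist":0}]';python3 -c "
from h import *
from plant import readout,read_camera
s=readout.state();tl(s);print(s['grip_width'])"
```

```text
time: 22.43
eef_pos: [0.5882, -0.1016, 0.0885]
eef_rot: [0.683, 1.56, 0.434]
wrist_force: [0.1, -0.3, 4.6]
grip_width: 0.0232
t -0.0117 l 0.0011 z 0.0885 Fu -0.3 Fv 0.2 Fz 4.6 time 22.43
0.023226232208126567
```

```bash
python3 -m jog '[{"fingers":1.5,"dp":[0.03,0,0],"twist":0},{"fingers":1.5,"dp":[0.05,0,0],"twist":0},{"fingers":1.5,"dp":[0.07,0,0],"twist":0},{"fingers":1.5,"dp":[0.09,0,0],"twist":0},{"fingers":1.5,"dp":[0.11,0,0],"twist":0},{"fingers":1.5,"dp":[0.13,0,0],"twist":0},{"fingers":1.5,"dp":[0.15,0,0],"twist":0},{"fingers":1.5,"dp":[0.17,0,0],"twist":0},{"fingers":1.5,"dp":[0.19,0,0],"twist":0},{"fingers":1.5,"dp":[0.2,0,0],"twist":0}]';python3 -c "
from h import *
from plant import readout,read_camera
s=readout.state();tl(s);print(s['grip_width'])"
```

```text
time: 23.27
eef_pos: [0.5882, -0.1016, 0.0877]
eef_rot: [0.708, 1.561, 0.459]
wrist_force: [-2.1, 0.5, 11.1]
grip_width: 0.0234
t -0.0117 l 0.0011 z 0.0877 Fu -0.1 Fv -2.2 Fz 11.1 time 23.27
0.023393553468905398
```

Contact at 11 N and the original height, so the flange is fully down. Release and rise.

```bash
python3 -m jog '[{"fingers":2.3,"dp":[0,0,0],"twist":0},{"fingers":3,"dp":[0,0,0],"twist":0},{"fingers":4,"dp":[0,0,0],"twist":0},{"fingers":5,"dp":[0,0,0],"twist":0},{"fingers":5,"dp":[-0.2,0,0],"twist":0},{"fingers":5,"dp":[-1.5,0,0],"twist":0},{"fingers":5,"dp":[-3.5,0,0],"twist":0},{"fingers":5,"dp":[-6,0,0],"twist":0},{"fingers":5,"dp":[-8.5,0,0],"twist":0},{"fingers":5,"dp":[-9.5,0,0],"twist":0}]';python3 look.py wrist17
```

```text
time: 24.1
eef_pos: [0.5893, -0.1025, 0.188]
eef_rot: [0.419, 1.555, 0.17]
wrist_force: [1.1, 0.0, 0.7]
grip_width: 0.0498
t -0.0123 l 0.0024 z 0.1880 Fu 0.3 Fv 1.1 Fz 0.7 time 24.10
flange 1394 [-11.78   0.97] 22.0 0.06968963229874953
handle top 1257 [-11.44   0.81] 11.9 0.1175935687525097
fixed edge [np.float64(-0.0005), np.float64(-0.0001)] l [-0.02369746  0.02365865]
at [ 0.5893 -0.1025  0.188 ] zang -14.26 dp cm [10.2   0.02 -0.31] twist 0.14 n rows 2.4 t 24.1 F [1.1 0.  0.7] q1,6 [-0.26 -0.02]
```

View pics/wrist17.png

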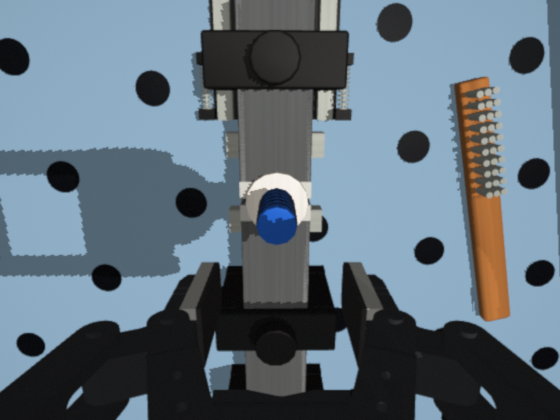

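The gauge is fully down again, with the flange at the same height and place. Go round to snug the carriage once more.

```bash
python3 -m jog '[{"fingers":0,"dp":[0,3,0],"twist":0},{"fingers":0,"dp":[0,7,0],"twist":0},{"fingers":0,"dp":[0,11,0],"twist":0},{"fingers":0,"dp":[0,15,-0.1],"twist":0},{"fingers":0,"dp":[0,19,-0.2],"twist":0},{"fingers":0,"dp":[0,22,-0.2],"twist":0},{"fingers":0,"dp":[2,22.4,-0.2],"twist":0},{"fingers":0,"dp":[5,22.4,-0.2],"twist":0},{"fingers":0,"dp":[8,22.4,-0.2],"twist":0},{"fingers":0,"dp":[8,22.4,-0.2],"twist":0}]'; python3 - <<'E'
from h import *
from plant import readout
s=readout.state();tl(s)
p=O+U*0.170
plan(s,[p[0],p[1],0.049],165.6)
E
```

```text
time: 24.98
eef_pos: [0.6391, 0.1151, 0.1015]
eef_rot: [0.462, 1.567, 0.214]
wrist_force: [-1.8, -0.2, -1.4]
grip_width: -0.0002
t 0.2108 l -0.0034 z 0.1015 Fu -0.6 Fv -1.7 Fz -1.4 time 24.98
at [0.6391 0.1151 0.1015] zang -14.21 dp cm [ 5.25 -4.09  0.31] twist 0.19 n rows 1.6 t 24.98 F [-1.8 -0.2 -1.4] q1,6 [0.1  0.34]
```

```bash
python3 -m jog '[{"fingers":0,"dp":[1,0,0.2],"twist":0},{"fingers":0,"dp":[2.5,0,0.4],"twist":0},{"fingers":0,"dp":[4,0,0.4],"twist":0},{"fingers":0,"dp":[5.2,0,0.4],"twist":0},{"fingers":0,"dp":[5.2,-1,0.4],"twist":0},{"fingers":0,"dp":[5.2,-2,0.4],"twist":0},{"fingers":0,"dp":[5.2,-3,0.4],"twist":0},{"fingers":0,"dp":[5.2,-3.6,0.4],"twist":0},{"fingers":0,"dp":[5.2,-3.9,0.4],"twist":0},{"fingers":0,"dp":[5.2,-3.9,0.4],"twist":0}]'; python3 - <<'E'
from h import *
from plant import readout
s=readout.state();tl(s)
p=O+U*0.165
plan(s,[p[0],p[1],0.049],165.6)
E
```

```text
time: 25.82
eef_pos: [0.634, 0.0752, 0.0505]
eef_rot: [0.407, 1.566, 0.158]
wrist_force: [0.2, 0.3, 0.3]
grip_width: -0.0002
t 0.1710 l 0.0015 z 0.0505 Fu 0.3 Fv 0.1 Fz 0.3 time 25.82
at [0.634  0.0752 0.0505] zang -14.3 dp cm [ 0.15 -0.6  -0.16] twist 0.1 n rows 0.2 t 25.82 F [0.2 0.3 0.3] q1,6 [0.03 0.28]
```

```bash
python3 -m jog '[{"fingers":0,"dp":[0,-0.1,0],"twist":0},{"fingers":0,"dp":[0,-0.2,0],"twist":0},{"fingers":0,"dp":[0,-0.3,0],"twist":0},{"fingers":0,"dp":[0,-0.4,0],"twist":0},{"fingers":0,"dp":[0,-0.48,0],"twist":0},{"fingers":0,"dp":[0,-0.55,0],"twist":0},{"fingers":0,"dp":[0,-0.6,0],"twist":0},{"fingers":0,"dp":[0,-0.65,0],"twist":0},{"fingers":0,"dp":[0,-0.69,0],"twist":0},{"fingers":0,"dp":[0,-0.72,0],"twist":0}]'; python3 -c "
from h import *
from plant import readout
tl(readout.state())"
```

```text
time: 26.65
eef_pos: [0.6324, 0.0693, 0.0504]
eef_rot: [0.695, 1.564, 0.445]
wrist_force: [2.5, 6.2, -2.7]
grip_width: -0.0003
t 0.1648 l 0.0015 z 0.0504 Fu 6.6 Fv 0.9 Fz -2.7 time 26.65
```

The nip is at the same position (t=0.1648) with 6.6 N. One more slight step to confirm it's snug.

```bash
python3 -m jog '[{"fingers":0,"dp":[0,-0.08,0],"twist":0},{"fingers":0,"dp":[0,-0.11,0],"twist":0},{"fingers":0,"dp":[0,-0.14,0],"twist":0},{"fingers":0,"dp":[0,-0.16,0],"twist":0},{"fingers":0,"dp":[0,-0.18,0],"twist":0},{"fingers":0,"dp":[0,-0.18,0],"twist":0},{"fingers":0,"dp":[0,-0.18,0],"twist":0},{"fingers":0,"dp":[0,-0.18,0],"twist":0},{"fingers":0,"dp":[0,-0.18,0],"twist":0},{"fingers":0,"dp":[0,-0.18,0],"twist":0}]'; python3 -c "
from h import *
from plant import readout
tl(readout.state())"
```

```text
time: 27.48
eef_pos: [0.6324, 0.0693, 0.0505]
eef_rot: [0.924, 1.562, 0.674]
wrist_force: [2.2, 9.0, -2.6]
grip_width: 0.0001
t 0.1648 l 0.0015 z 0.0505 Fu 9.3 Fv -0.1 Fz -2.6 time 27.48
```

Snug: 9.3 N and no movement. Back off, rise clear and check.

```bash
python3 -m jog '[{"fingers":0,"dp":[0,0.2,0],"twist":0},{"fingers":0,"dp":[0,0.8,0],"twist":0},{"fingers":0,"dp":[0,1.8,0],"twist":0},{"fingers":0,"dp":[0,2.5,0],"twist":0},{"fingers":0,"dp":[-3,2.5,0],"twist":0},{"fingers":0,"dp":[-6,2.5,0],"twist":0},{"fingers":0,"dp":[-9,2.5,0],"twist":0},{"fingers":0,"dp":[-12,2.5,0],"twist":0},{"fingers":0,"dp":[-14,2.5,0],"twist":0},{"fingers":0,"dp":[-14,2.5,0],"twist":0}]'; python3 - <<'E'
from h import *
from plant import readout,read_camera
s=readout.state();tl(s)
for c in ["scene","side"]:
    p=read_camera(c);im=p["image"][:,:,::-1]
    cv2.imwrite(f"pics/{c}20.png",cv2.resize(im[130:250,270:430] if c=="side" else im[190:310,140:340],None,fx=4,fy=4))
    cv2.imwrite(f"pics/{c}20f.png",im)
    W=cloud(p).reshape(-1,3);t=(W[:,:2]-O)@U;l=(W[:,:2]-O)@V
    m=(abs(t)<.04)&(abs(l)<.04)
    for zl,zh in[(.076,.090),(.105,.118)]:
        q=m&(W[:,2]>zl)&(W[:,2]<zh)
        if q.sum()>5: print(c,zl,q.sum(),np.median(t[q]).round(4),np.median(l[q]).round(4),"zmax",W[m,2].max() if 0 else np.nanmax(W[m,2]).round(4))
E
```

```text
time: 28.32
eef_pos: [0.6409, 0.0933, 0.1977]
eef_rot: [0.573, 1.552, 0.323]
wrist_force: [0.9, -0.8, 1.6]
grip_width: 0.0001
t 0.1902 l 0.0037 z 0.1977 Fu -0.6 Fv 1.1 Fz 1.6 time 28.32
scene 0.076 49 -0.0117 0.0107 zmax 0.1243
scene 0.105 64 -0.0115 0.0094 zmax 0.1243
side 0.076 43 -0.0018 -0.0066 zmax 0.124
side 0.105 47 -0.0022 -0.0074 zmax 0.124
```

View pics/side20.png

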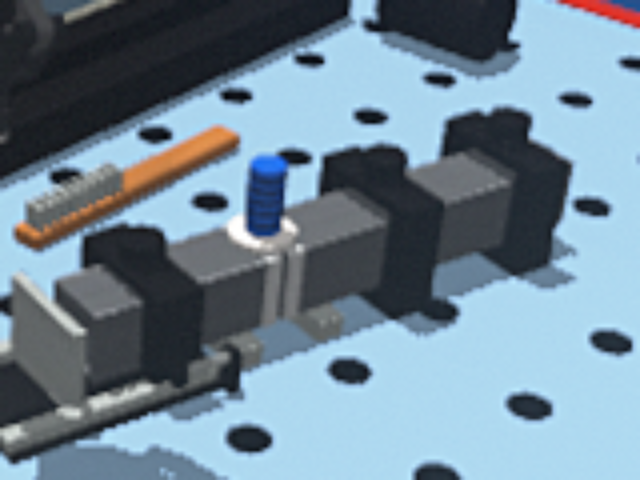

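View pics/scene20f.png

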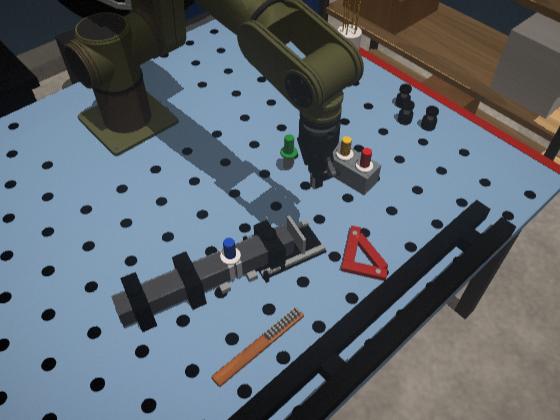

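The gauge stands upright and seated at (230,250) in the scene view. Yellow, red, green, the magnet and the brush are where they were, and the arm is clear. Handing in.

```bash
python3 -c "
from plant import order
print(order.job_done())"
```

```text
the job is handed in; nothing more can be done
None
```

The joint is set up with the blue 3 mm gauge standing nipped between the tubes, and I handed the job in at about 28 s of the 72 s allowed.

- **Placing and nip:** I took the gauge from the rack and stood it in the gap, which was about 20 mm wide. I let go and pushed the plate; the carriage slid at about 2 N and stopped hard on the blade at about 7.6 N.
- **Drag test:** I drew the gauge up 16 mm, and the wrist read about 5 N downward while it moved, roughly 4 N of which is drag. I then slid it down until the flange was fully seated, with 11 N at contact.
- **Final snug:** The second push stopped at the same carriage position, with 6.6 then 9.3 N and no further movement, so the tug had not loosened the nip.
- **Last checks:** In the final pictures the gauge is upright with its flange on both tubes and the arm is clear. The other gauges, green look-alike, magnet and brush look unmoved.
- **Disagreements:** The cameras differed by 2–4 mm in absolute position along the tubes. After the nip, the wrist camera put the handle top 0.3 mm off the flange centre, which may be noise or a slight lean. I did not repeat the drag test after the final snug.

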